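# Load the sample tray and slide it into the analyser

## Robot

A 6-joint arm with a two-finger parallel gripper is mounted at the origin on the work surface. World frame = base frame: x ahead of the robot, y to its left, z up, the work surface at z = 0. Lengths are in mm, angles in rad, forces in N, time in s.
With the tool pointing down it reaches from about 275 to 1000 mm from the base axis. Payload 8.4 kg.
Tool frame: the origin (TCP) lies at the very end of the fingers, on their centre line; the grasp point (between the pads) lies 19 mm behind it; z points along the fingers, x is the direction in which the jaws open and shut, and the axes are right-handed (so a half turn about z gives the same grasp; the last joint's range is limited). The gripper opens to 85 mm and grips with 20 to 120 N. Pads are 22 mm wide; open, the fingers measure 114 mm over their backs; the gripper's body (76 mm by 85 mm) begins 54 mm behind the grasp point. The pads swing forward as they close: fully open they stand 13 mm farther back than shut.
Start: joints at [-1.228, 0.353, 1.633, -0, 1.155, -0.002], TCP at [211.254, -588.217, 231.281] pointing down, gripper open.
Joint ranges: [-2.63, 2.63], [-0.92, 2.1], [0.06, 2.66], [-1.3, 4.44], [0, 2.69], [-3.02, 3.02]. Speed limits (rad/s): [2.22, 2.22, 2.79, 3.14, 3.14, 3.14].

## Interface

Orientations are given as [roll, pitch, yaw] about the fixed x, y, z axes, in that order (R = Rz(yaw) Ry(pitch) Rx(roll)).
In Python, from rig import r gives the robot as it stands. The module is installed in compiled form; this text tells all that it offers.
- The arm moves only by the tool apply_moves, never from a script. Its argument "targets" is a list that holds one entry, the list of rows, each a list of 7 numbers: the gripper's target within -1 to 1 (fully open at 1, half-way at 0, shut at -1), then the shift along the tool's x, y, z in cm, then the turn, a rotation vector about the tool's x, y, z in degrees. A call has 1 to 8 rows; each row is the pose to reach, as a shift and turn from the pose measured when the call began, along the tool's axes at that moment; what a row does not reach only later rows make up. A row lasts 1/10 s, in which the tool goes at most 50 mm and 8.59 degrees, less where a joint would pass 70% of its speed; a pose out of reach is approached as far as the arm can. A call with a gripper value outside its range is refused whole. The fingers move at their own pace and stop on an object; "newtons" is the grip in N (left out, the last holds). Time passes only in rows, so rows that repeat a pose let the fingers close. It gives the time, the measured TCP pose, the force and the opening at its end, in the units of the state.
- r.sense(): the state, without advancing time (a new reading comes with each control period).
- r.grab_frame(name): name is "side" or "top" or "wrist"; returns a dict with "pixels" (384x512x3 uint8, red, green, blue), "fov_y" (degrees; the focal length in pixels is half the picture's height over the tangent of half this angle, whatever the lens; pixels are square), "cx", "cy" (the principal point, pixels), "R" (3x3) and "t" (3): a world point X has camera coordinates R X + t; the wrist camera has in their place "mount" (4x4, takes a point from camera to tool coordinates, whose origin is the TCP and whose axes are the tool frame's). Camera axes: x right, y down, z forward; pixel columns grow to the right and rows downward; lengths in mm; the calibration is good to about 2 mm. A picture is of the moment at which its call begins: read the wrist's pose just before it. There is no depth.
- r.sign_off(): hands the job in, once; it reports no verdict.
The state is a dict: "clock": time; "qpos": joint angles; "qvel": joint speeds; "joint_efforts": joint torques, N m; "eef_pos": TCP position; "tcp_rot": TCP orientation; "contact_force": force on the tool from outside, world axes, zero at the start; "wrist_torque": the same for the moment, N m; "opening": opening from 0.0 (shut) to 1.0 (fully open).
Only numpy, scipy, OpenCV 4.12 (cv2) and the standard library are available. Lean on these libraries where they do the work, as an engineer would, in place of code of your own. Each camera call takes 0.05 s, during which the arm holds its last target. There are 200 camera calls.

## Task

Stand every white-capped sample tube from the green rack end-down in the wells of the orange tray (any well, one tube each), raise the analyser's blue shutter and slide the loaded tray by its black handle all the way home into the bay. Then lower the shutter fully, and after that press the green start button right down for about half a second and let go. Leave the red-capped controls in the rack, and do not disturb the tip box or the well plate.

Things in the scene. Friction and masses are not known exactly. Their poses are not given: they have to be found in the camera images.
- analyser: White bench-top analyser, fixed: a low loading bay in front (178 mm wide, 160 deep, roof top 117 above the bench) and a tall body behind (320 wide, 220 high, from 160 mm behind the bay's face). Origin on the bench under the centre of the bay's front face; +x points INTO the bay, the way the tray slides in; z up. Back stop 133 mm behind the face.
- bay_mouth (a point): Centre of the bay's opening at bench level, same point as the analyser's origin. Opening 118 mm wide, 105 high; no floor, the tray slides on the bench. Steel lips on both walls, 9 mm above the bench, reach over the tray's flange (105 mm gap between them). Two black lead-in guides, 15 mm high, funnel in from 45 mm before the face.
- bay_home (a point): Point on the bench inside the bay, 68 mm behind its face on the centre line: where the tray's origin lies when the tray is fully home against the back stop (axes as the analyser's).
- shutter (a joint): Blue shutter sliding up and down 5 mm in front of the bay's face, 130 mm wide, 5 thick. Value: height raised, 0 (down; lower edge 20 mm above the bench, over the tray's stem) to 0.105 m. Stays where left (friction 4 N, weight 1.5 N); starts 0 to 20 mm up. The loaded tray, 93 mm high, needs 85 mm or more. It can come down only in front of a tray that is home.
- shutter_grip (a point): Point in the black grip bar on top of the shutter (moves with it). Bar 64 mm wide (analyser's y), 12 thick (analyser's x), 40 high; the point is on its centre line, 18 mm below its top and 147 mm above the bench when the shutter is down; the bar starts 8 mm above the bay's roof.
- start (a joint): Green round start button, 30 mm across, on the bay's roof. Value: how far it is pressed, 0 to 0.006 m; a spring returns it; fully down takes 5 N.
- start_top (a point): Centre of the start button's top face (moves with it); pressed straight down.
- tray: Sample tray, 0.35 kg, loose on the bench. Origin on its underside, centre of the orange block; +x to its nose (enters the bay first), handle to -x, z up. Grey flange 130 x 112 x 5 mm; orange block 130 x 98, top 45 above the underside, with 6 square wells 21 mm wide at x = -40, 0, 40 and y = -23, 23 mm, floors 5 mm above the underside.
- tray_handle (a point): Top centre of the tray's upright black handle fin, at tray x = -155 mm, 55 mm above the underside. The fin is 10 mm thick (tray's y) and 44 long (tray's x), and rises from a low stem (10 mm high, 22 wide) that joins it to the block.
- rack: Green bench tube rack, fixed, 175 x 110 mm, 42 mm high, with 8 square wells 21 mm wide at x = -60, -20, 20, 60 mm and y = -25, +25 mm; well floors 6 mm above the bench. Origin under its centre.
- tip_box: Blue closed pipette-tip box, 87 x 124 x 86 mm, standing on the bench beyond the work; bystander. Origin under its centre.
- well_plate: White well plate, 85 x 127 x 15 mm, lying on the bench beyond the work; bystander. Origin under its centre.
- tube0: Sample tube with WHITE cap, 88 mm long, 30 g, standing in the bench rack; 3 to 5 of these five are present (None = absent). Body 16 mm in diameter, tapering to 9 mm over its lowest 12 mm; cap 19 mm in diameter, the top 18 mm. Origin at the centre of its foot, z along the tube to the cap.
- tube1: Sample tube with WHITE cap, 88 mm long, 30 g, standing in the bench rack; 3 to 5 of these five are present (None = absent). Body 16 mm in diameter, tapering to 9 mm over its lowest 12 mm; cap 19 mm in diameter, the top 18 mm. Origin at the centre of its foot, z along the tube to the cap.
- tube2: Sample tube with WHITE cap, 88 mm long, 30 g, standing in the bench rack; 3 to 5 of these five are present (None = absent). Body 16 mm in diameter, tapering to 9 mm over its lowest 12 mm; cap 19 mm in diameter, the top 18 mm. Origin at the centre of its foot, z along the tube to the cap.
- tube3: Sample tube with WHITE cap, 88 mm long, 30 g, standing in the bench rack; 3 to 5 of these five are present (None = absent). Body 16 mm in diameter, tapering to 9 mm over its lowest 12 mm; cap 19 mm in diameter, the top 18 mm. Origin at the centre of its foot, z along the tube to the cap.
- tube4: Sample tube with WHITE cap, 88 mm long, 30 g, standing in the bench rack; 3 to 5 of these five are present (None = absent). Body 16 mm in diameter, tapering to 9 mm over its lowest 12 mm; cap 19 mm in diameter, the top 18 mm. Origin at the centre of its foot, z along the tube to the cap.
- control0: Control tube with RED cap, same size as the sample tubes, standing in the bench rack among them; it stays there. Origin at the centre of its foot, z towards the cap.
- control1: Control tube with RED cap, same size as the sample tubes, standing in the bench rack among them; it stays there. Origin at the centre of its foot, z towards the cap.

How it is judged (in metres and radians):
On the way, in this order (a step that is already met when the one before it is completed fails the run):
1. every sample tube stands in a well of the tray (z of tube0 in the frame of tray between -0.005 and 0.015 m and x of tube0 in the frame of tray between -0.06 and 0.06 m and y of tube0 in the frame of tray between -0.045 and 0.045 m and angle between each of tube0, tube1, tube2, tube3, tube4's own z axis and vertical below 0.4 rad and z of tube1 in the frame of tray between -0.005 and 0.015 m and x of tube1 in the frame of tray between -0.06 and 0.06 m and y of tube1 in the frame of tray between -0.045 and 0.045 m and z of tube2 in the frame of tray between -0.005 and 0.015 m and x of tube2 in the frame of tray between -0.06 and 0.06 m and y of tube2 in the frame of tray between -0.045 and 0.045 m and z of tube3 in the frame of tray between -0.005 and 0.015 m and x of tube3 in the frame of tray between -0.06 and 0.06 m and y of tube3 in the frame of tray between -0.045 and 0.045 m and z of tube4 in the frame of tray between -0.005 and 0.015 m and x of tube4 in the frame of tray between -0.06 and 0.06 m and y of tube4 in the frame of tray between -0.045 and 0.045 m), for 0.2 s.
2. the loaded tray is fully home in the bay (all of step 1 and x of tray in the frame of bay_home above -0.008 m and horizontal distance between tray and bay_home below 0.009 m and angle between the x axis of tray and the x axis of analyser, either way round below 0.08 rad and angle between tray's own z axis and vertical below 0.05 rad), for 0.2 s.
3. the shutter is fully down with the loaded tray home (all of step 2 and value of joint shutter below 0.006 m), for 0.2 s.
4. the start button is pressed right down, shutter down (all of step 3 and value of joint start above 0.0045 m), for 0.2 s.
At the end, for the whole second after the job is handed in: All sample tubes present stand in tray wells (foot under 15 mm above its underside, tilt under 0.4 rad); tray at rest and home (8 mm short at most, 0.08 rad); shutter under 6 mm up; button released; controls upright in the rack (all of step 3 and value of joint start below 0.0025 m and linear speed of tray below 0.02 m/s and angle between each of control0, control1's own z axis and vertical below 0.4 rad); the robot touches nothing.
It fails at once if a red-capped control tube is displaced (distance of any of control0, control1 from where it was at the start of the episode above 0.03 m).
It fails at once if the tip box or the well plate is disturbed (distance of any of tip_box, well_plate from where it was at the start of the episode above 0.03 m).
Of tube0, tube1, tube2, tube3, tube4 only 3 to 5 are there at a start; the rules pass over those that are not, and their reading is None.
At some moment in a run one of tray may be knocked a few centimetres aside while the robot is not near it.
It also fails if it takes over 210 s, if anything falls off the work surface, if the arm or the gripper's body presses on something with over 40 N, if the wrist force passes 120 N, or if a joint passes its speed limit or range.

## Working session

There is one attempt and no reset: what is moved stays moved. The work goes in short steps, Python scripts to look and compute and a tool call to move; the robot and the scene stay as the last step left them, time stands still between calls to the robot, and variables do not carry over. Pictures are saved under pics/ and viewed, about 12 in all and at most 16, crops included, and the job is handed in when it is done.

Besides the shell and the picture viewer there is one more tool, called after "Emit:" by a JSON object that holds its "op" and its "data", one argument or row to a line. apply_moves: Moves the arm, as the interface text tells. Its arguments: {"type":"object","properties":{"targets":{"type":"array"},"newtons":{"type":"number"}},"required":["targets"]}

```bash
mkdir -p pics
python3 - <<'E'
from rig import r
import cv2,numpy as np,pickle
s=r.sense();print(s)
F={}
for n in("side","top","wrist"):
    f=r.grab_frame(n);F[n]=f
    print(n,{k:(np.round(v,4).tolist() if k!="pixels" else 0) for k,v in f.items()})
    cv2.imwrite(f"pics/{n}0.png",f["pixels"][:,:,::-1])
pickle.dump(F,open("f0.pkl","wb"))
E
```

```text
{'clock': 0.0, 'qpos': array([-1.22839787e+00,  3.53659887e-01,  1.63413809e+00,  5.27016476e-06,
        1.15521632e+00, -2.42253198e-03]), 'qvel': array([ 4.53817301e-04,  1.77291027e-03,  8.80127856e-04, -1.43333599e-03,
        1.23109499e-04,  3.64585319e-05]), 'joint_efforts': array([ 1.89681530e-03, -6.05254769e+01, -3.42069376e+01,  1.71142447e-04,
        9.37520061e-03,  2.23854965e-05]), 'eef_pos': array([ 211.09313257, -587.75745246,  230.55266764]), 'tcp_rot': array([-3.14158439e+00,  1.42162880e-03, -1.22597747e+00]), 'contact_force': array([ 0.60656902,  0.04054181, -0.03764058]), 'wrist_torque': array([-0.00257751, -0.0109817 , -0.06214835]), 'opening': 1.000833282462834}
side {'pixels': 0, 'fov_y': 42.7951, 'cx': 252.2572, 'cy': 192.5661, 'R': [[-0.9053, -0.4245, -0.0107], [-0.2015, 0.4517, -0.8691], [0.3738, -0.7847, -0.4945]], 't': [587.3181, 205.313, 1026.306]}
top {'pixels': 0, 'fov_y': 56.6224, 'cx': 255.1515, 'cy': 194.1922, 'R': [[0.1912, -0.9815, 0.0005], [-0.9615, -0.1874, -0.2008], [0.1972, 0.0379, -0.9796]], 't': [-58.2012, 625.4265, 826.225]}
wrist {'pixels': 0, 'fov_y': 64.6527, 'cx': 250.6344, 'cy': 193.1613, 'mount': [[1.0, 0.0006, -0.0006, 0.705], [-0.0004, 0.9642, 0.2651, -65.9002], [0.0007, -0.2651, 0.9642, -142.5487], [0.0, 0.0, 0.0, 1.0]]}
```

View pics/top0.png

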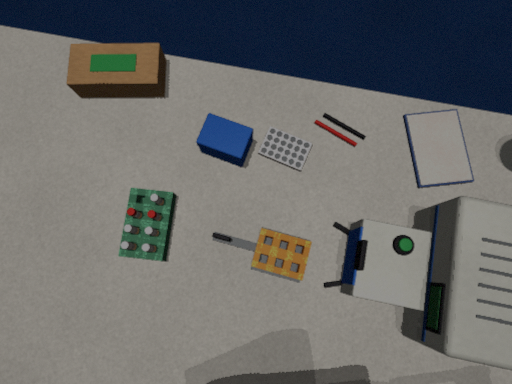

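View pics/side0.png

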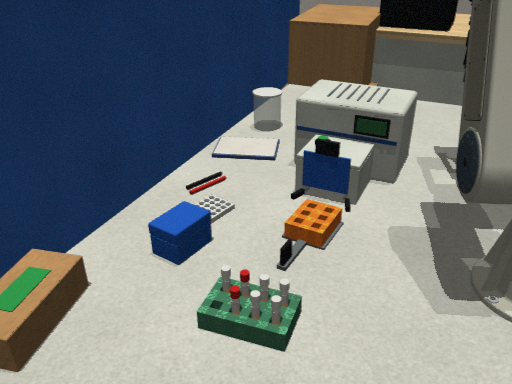

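The top view shows the green rack at (150,225) with five white and two red caps, and the orange tray at (282,254) with its handle at (222,237). The bay is at (390,262), with the shutter grip at (360,255) and the button at (404,245). The side view agrees.

```bash
cat > h.py <<'E'
import numpy as np,cv2
from scipy.spatial.transform import Rotation as Ro
def foc(f): return 192/np.tan(np.radians(f["fov_y"])/2)
def extr(f,s=None):
    """R,t world->cam"""
    if "R" in f: return np.array(f["R"]),np.array(f["t"])
    M=np.array(f["mount"]);Rt=Ro.from_euler("xyz",s["tcp_rot"]).as_matrix()
    Rcw=Rt@M[:3,:3];C=Rt@M[:3,3]+s["eef_pos"]
    return Rcw.T,-Rcw.T@C
def ray(f,uv,s=None):
    R,t=extr(f,s);F=foc(f)
    d=np.c_[(np.atleast_2d(uv)-[f["cx"],f["cy"]])/F,np.ones(len(np.atleast_2d(uv)))]
    return -R.T@t,d@R
def onz(f,uv,z,s=None):
    C,d=ray(f,uv,s);return C+d*((z-C[2])/d[:,2])[:,None]
def proj(f,X,s=None):
    R,t=extr(f,s);c=np.atleast_2d(X)@R.T+t
    return c[:,:2]/c[:,2:]*foc(f)+[f["cx"],f["cy"]]
def blobs(m,amin=20):
    n,l,st,c=cv2.connectedComponentsWithStats(m.astype(np.uint8))
    return [(c[i],st[i]) for i in range(1,n) if st[i,4]>=amin],l
def hsv(f): return cv2.cvtColor(f["pixels"],cv2.COLOR_RGB2HSV)
def go(s,p,yaw=None,tilt=None):
    """shift(cm), turn(deg) in tool axes to reach world p (mm), tool down w/ yaw"""
    R=Ro.from_euler("xyz",s["tcp_rot"])
    sh=R.inv().apply(np.array(p)-s["eef_pos"])/10
    T=R if yaw is None else Ro.from_euler("xyz",[np.pi,0,yaw])
    rv=np.degrees((R.inv()*T).as_rotvec())
    if yaw is not None and np.linalg.norm(rv)>90:
        return go(s,p,yaw+np.pi if rv[2]*1>0 else yaw-np.pi) if False else (np.round(sh,2),np.round(rv,2))
    return np.round(sh,2),np.round(rv,2)
E
python3 - <<'E'
import pickle
from h import *
F=pickle.load(open("f0.pkl","rb"));T=F["top"];S=F["side"]
for n in F:
    if n!="wrist": print(n,"C",np.round(ray(F[n],[0,0])[0]))
H=hsv(T);h,s_,v=[H[...,i].astype(int) for i in range(3)]
def rep(n,m,z,a=15):
    bs,_=blobs(m,a)
    for c,st in bs: print(n,np.round(c,1),st.tolist(),np.round(onz(T,c,z)[0],1))
box=np.zeros(h.shape,bool);box[180:270,110:185]=1
rep("white",box&(s_<50)&(v>130),94,8)
rep("red",box&((h<8)|(h>172))&(s_>150),94,8)
og=(h>8)&(h<22)&(s_>150)&(v>150);og[:150]=0
rep("orange",og,45,100)
rep("btn",(h>45)&(h<85)&(s_>120)&(np.arange(512)[None]>380)&(np.arange(384)[:,None]<270),123,20)
rep("blk",(v<45)&(np.arange(384)[:,None]>215)&(np.arange(384)[:,None]<300)&(np.arange(512)[None]<420),0,20)
g=(h>50)&(h<90)&(s_>80);g[:170]=0;g[:,200:]=0
rep("rack",g,42,100)
cr=cv2.resize(T["pixels"][180:300,110:430,::-1],None,fx=2.5,fy=2.5,interpolation=cv2.INTER_CUBIC)
cv2.imwrite("pics/crop1.png",cr)
E
```

```text
side C [189. 962. 692.]
top C [450.  29. 935.]
white [145.2 224.8] [110, 180, 75, 90, 3240] [496.5 302.7  94. ]
white [153.5 196.9] [151, 194, 6, 7, 37] [565.5 300.1  94. ]
white [127.1 227.9] [124, 225, 7, 7, 39] [481.3 342.7  94. ]
white [148.  229.8] [145, 226, 7, 8, 41] [486.3 293.1  94. ]
white [145.1 246.9] [142, 244, 7, 7, 39] [446.3 289.7  94. ]
red [131.2 211.4] [127, 208, 9, 8, 55] [521.1 343.5  94. ]
red [151.7 213.7] [148, 210, 9, 8, 54] [525.2 294.2  94. ]
btn [405.  244.2] [398, 237, 15, 15, 164] [ 564.6 -294.4  123. ]
blk [167.3 237.8] [163, 216, 10, 45, 142] [479.8 268.    0. ]
blk [344.9 231.1] [334, 223, 22, 21, 113] [ 585.9 -184.8    0. ]
blk [221.7 237. ] [213, 233, 19, 9, 76] [509.1 129.    0. ]
blk [399.9 245. ] [393, 235, 20, 20, 158] [ 577.5 -330.7    0. ]
blk [357.5 254.9] [346, 240, 21, 31, 402] [ 531.1 -225.6    0. ]
blk [347.8 271.1] [344, 264, 9, 14, 31] [ 485.7 -206.7    0. ]
blk [336.1 282.9] [324, 279, 28, 8, 101] [ 450.8 -181.5    0. ]
rack [148.9 223.6] [119, 188, 56, 73, 2295] [504.1 311.   42. ]
```

View pics/crop1.png

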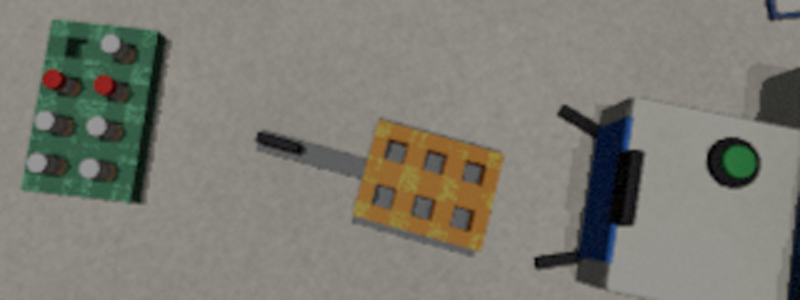

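The crop shows five white and two red caps in the rack, with the empty well at its top left. All six tray wells are empty, and the shutter is down.

```bash
cat > g.py <<'E'
# usage: g.py x y z yawdeg
import sys
from rig import r
from h import *
a=[float(v) for v in sys.argv[1:]]
s=r.sense();print(np.round(s["eef_pos"],1),np.round(np.degrees(s["tcp_rot"]),1),s["clock"],go(s,a[:3],np.radians(a[3])))
E
python3 g.py 400 -200 330 -75; python3 g.py 505 318 200 -85
```

```text
[ 211.1 -587.9  230.7] [ 1.80e+02  1.00e-01 -7.02e+01] 0.15 (array([-30.13, -30.89,  -9.9 ]), array([0.  , 0.06, 4.75]))
[ 211.1 -587.9  230.7] [ 1.80e+02  1.00e-01 -7.02e+01] 0.15 (array([-75.32, -58.28,   3.15]), array([1.000e-02, 6.000e-02, 1.475e+01]))
```

Emit:
{"op": "apply_moves", "data": {
  "targets": [
    [[0,-10,-10,-8,0,0,0],[0,-30,-31,-10,0,0,-2],[0,-30,-31,-10,0,0,2],[0,-30,-31,-10,0,0,5],[0,-30,-31,-10,0,0,5],[0,-30,-31,-10,0,0,5],[0,-30,-31,-10,0,0,5],[0,-30,-31,-10,0,0,5]]
  ],
  "newtons": 30
}}

```text
clock: 0.95
eef_pos: [382.2, -238.8, 322.8]
tcp_rot: [-3.141, 0.001, -1.314]
contact_force: [0.2, -0.3, 0.4]
opening: 0.498
```

```bash
python3 g.py 505 318 200 -85
```

```text
[ 382.2 -238.8  322.8] [-1.80e+02  1.00e-01 -7.53e+01] 0.95 (array([-50.71, -26.04,  12.33]), array([-0.  ,  0.05,  9.74]))
```

Emit:
{"op": "apply_moves", "data": {
  "targets": [
    [[-0.3,-51,-26,8,0,0,10],[-0.3,-51,-26,8,0,0,10],[-0.3,-51,-26,8,0,0,10],[-0.3,-51,-26,10,0,0,10],[-0.3,-51,-26,12,0,0,10],[-0.3,-51,-26,12,0,0,10],[-0.3,-51,-26,12,0,0,10],[-0.3,-51,-26,12,0,0,10]]
  ]
}}

```text
clock: 1.75
eef_pos: [463.8, 138.1, 247.5]
tcp_rot: [-3.141, 0.001, -1.488]
contact_force: [1.2, -0.1, 0.4]
opening: 0.347
```

```bash
python3 g.py 505 318 200 -85
```

```text
[463.8 138.1 247.5] [-180.     0.   -85.2] 1.75 (array([-17.58,  -5.6 ,   4.77]), array([-0.02,  0.05, -0.25]))
```

Emit:
{"op": "apply_moves", "data": {
  "targets": [
    [[-0.3,-17.5,-5.5,4.8,0,0,0],[-0.3,-17.5,-5.5,4.8,0,0,0],[-0.3,-17.5,-5.5,4.8,0,0,0],[-0.3,-17.5,-5.5,4.8,0,0,0],[-0.3,-17.5,-5.5,4.8,0,0,0],[-0.3,-17.5,-5.5,4.8,0,0,0]]
  ]
}}

```text
clock: 2.35
eef_pos: [503.5, 317.5, 198.8]
tcp_rot: [3.14, -0.0, -1.486]
contact_force: [1.2, -0.5, 0.2]
opening: 0.349
```

Run:
```python
from rig import r
from h import *
s=r.sense();f=r.grab_frame("wrist")
import pickle;pickle.dump((s,f),open("w1.pkl","wb"))
cv2.imwrite("pics/w1.png",f["pixels"][:,:,::-1])
print(s["eef_pos"],s["qvel"].round(3))
H=hsv(f);h,s_,v=[H[...,i].astype(int) for i in range(3)]
for n,m in(("white",(s_<50)&(v>130)),("red",((h<8)|(h>172))&(s_>130))):
    for c,st in blobs(m,150)[0]: print(n,c.round(1),st.tolist(),onz(f,c,94,s)[0].round(1))
```

```text
[503.52769779 317.54118515 198.80370756] [-0.029 -0.03   0.019 -0.004  0.005 -0.004]
white [239.  130.6] [0, 0, 512, 352, 111263] [552.5 330.2  94. ]
white [279.6 117.7] [268, 106, 24, 25, 454] [565.2 298.9  94. ]
white [343.6 231.3] [301, 189, 88, 86, 4470] [473.9 232.4  94. ]
white [218.8 214.2] [208, 205, 22, 19, 315] [480.5 342.2  94. ]
white [276.9 213.1] [267, 204, 20, 19, 280] [485.7 292.5  94. ]
white [250.4 294.3] [206, 247, 90, 86, 5254] [404.2 308.4  94. ]
white [107.8 329.1] [98, 318, 20, 24, 215] [354.2 442.3  94. ]
white [134.7 362.7] [110, 341, 43, 43, 363] [316.4 417.1  94. ]
red [218.4 166.5] [207, 155, 23, 24, 425] [522.1 345.   94. ]
red [277.6 166.3] [267, 155, 23, 24, 414] [526.4 296.3  94. ]
```

View pics/w1.png

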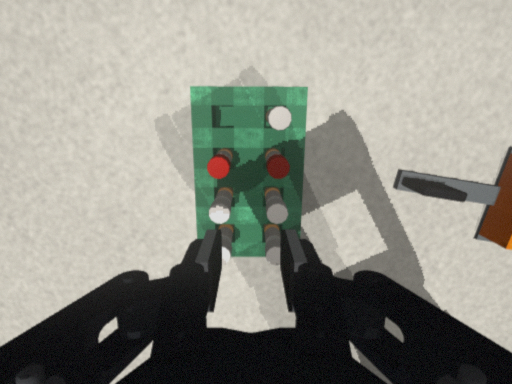

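The wrist view shows the white caps A (280,118), B (219,214) and C (277,213), with D and E partly hidden behind the fingers. The red caps are at row 166. The cap spacings of 40 and 50 mm match the rack, whose origin is about (503,319) at a yaw of about 5°.

```bash
python3 g.py 565.3 299.2 66 -85
```

```text
[503.6 316.7 199.3] [180.   -0.  -85.2] 2.4 (array([ 2.26, -6.01, 13.32]), array([ 0.04, -0.  , -0.21]))
```

Emit:
{"op": "apply_moves", "data": {
  "targets": [
    [[-0.3,2.3,-6,5,0,0,0],[-0.3,2.3,-6,5,0,0,0],[-0.3,2.3,-6,6,0,0,0],[-0.3,2.3,-6,10,0,0,0],[-0.3,2.3,-6,13.3,0,0,0],[-0.3,2.3,-6,13.3,0,0,0],[-0.3,2.3,-6,13.3,0,0,0],[-1,2.3,-6,13.3,0,0,0]]
  ]
}}

```text
clock: 3.2
eef_pos: [566.3, 299.2, 68.6]
tcp_rot: [-3.14, 0.001, -1.488]
contact_force: [0.0, -0.4, -1.0]
opening: 0.209
```

Emit:
{"op": "apply_moves", "data": {
  "targets": [
    [[-1,0,0,0,0,0,0],[-1,0,0,0,0,0,0],[-1,0,0,0,0,0,0]]
  ]
}}

```text
clock: 3.5
eef_pos: [566.8, 299.5, 69.7]
tcp_rot: [-3.138, 0.002, -1.487]
contact_force: [-0.1, -0.2, -0.4]
opening: 0.209
```

Emit:
{"op": "apply_moves", "data": {
  "targets": [
    [[-1,0,0,-4,0,0,0],[-1,0,0,-9,0,0,0],[-1,0,0,-13,0,0,0],[-1,6,2,-14,0,0,8],[-1,11,4,-14,0,0,16],[-1,16,5,-14,0,0,25],[-1,20,6,-14,0,0,33]]
  ]
}}

```text
clock: 4.2
eef_pos: [524.1, 103.0, 209.7]
tcp_rot: [-3.139, 0.004, -2.069]
contact_force: [1.0, -0.5, -1.1]
opening: 0.206
```

```bash
cat >> h.py <<'E'
W=np.array([[x,y] for x in(-40,0,40) for y in(-23,23)],float)
def tray(f,s=None,dbg=False):
    """tray pose from well openings (z=45) in an image: centre, yaw, residual"""
    H=hsv(f);h,s_,v=[H[...,i].astype(int) for i in range(3)]
    o=((h>8)&(h<26)&(s_>130)&(v>60)).astype(np.uint8)
    n,l,st,c=cv2.connectedComponentsWithStats(cv2.morphologyEx(o,cv2.MORPH_CLOSE,np.ones((3,3))))
    i=1+st[1:,4].argmax();comp=((l==i)&(o>0)).astype(np.uint8)
    cs,hi=cv2.findContours(comp,cv2.RETR_CCOMP,cv2.CHAIN_APPROX_NONE)
    hull=st[i,4];P=[]
    for k,cc in enumerate(cs):
        if hi[0][k][3]>=0:
            m=np.zeros_like(o);cv2.drawContours(m,[cc],-1,1,-1);m&=(1-comp);a=m.sum()
            if a>hull*0.015:
                y,x=np.nonzero(m);P.append((x.mean(),y.mean(),a))
    P=np.array(P)
    if dbg: print(P.round(1),hull)
    return onz(f,P[:,:2],45,s)[:,:2]
def fit(P,c0,yaw0):
    """rigid fit of well centres P to grid, starting guess; tolerates missing"""
    c=np.array(c0,float);y=yaw0
    for _ in range(20):
        R=np.array([[np.cos(y),-np.sin(y)],[np.sin(y),np.cos(y)]])
        G=W@R.T+c;d=np.linalg.norm(P[:,None]-G[None],axis=2);j=d.argmin(1);ok=d.min(1)<15
        A,B=W[j[ok]],P[ok];Am,Bm=A.mean(0),B.mean(0);X=(A-Am).T@(B-Bm)
        y=np.arctan2(X[0,1]-X[1,0],X[0,0]+X[1,1])
        R=np.array([[np.cos(y),-np.sin(y)],[np.sin(y),np.cos(y)]]);c=Bm-R@Am
    G=W@R.T+c
    return c,y,G,np.linalg.norm(A@R.T+c-B,axis=1),j[ok]
E
python3 - <<'E'
from rig import r
from h import *
import pickle
F=pickle.load(open("f0.pkl","rb"))
for f in (F["top"],r.grab_frame("top")):
    P=tray(f,dbg=True);print(P.round(1))
    c=P.mean(0);hd=onz(f,[221.7,237],52)[0,:2];y=np.arctan2(*(c-hd)[::-1])
    q=fit(P,c,y);print(c,hd,np.degrees(y),"fit",q[0],np.degrees(q[1]),q[3].round(1),q[2].round(1).tolist())
print(r.sense()["eef_pos"])
E
```

```text
[[293.7 267.   60. ]
 [278.5 262.6  64. ]
 [263.  258.4  67. ]
 [298.3 248.9  56. ]
 [283.1 244.8  59. ]
 [267.7 240.4  63. ]] 1696
[[468.2 -64.1]
 [471.5 -25.6]
 [474.3  13.5]
 [513.6 -67.9]
 [516.5 -29.3]
 [519.7  10.2]]
[493.95120311 -27.19730311] [505.65979167 123.35967056] -94.44685592111952 fit [493.95120311 -27.19730311] -94.49632792926693 [1.2 0.5 1.  1.  0.5 0.7] [[474.2, 14.5], [520.0, 10.9], [471.0, -25.4], [516.9, -29.0], [467.9, -65.3], [513.7, -68.9]]
[[293.7 267.   60. ]
 [278.3 262.5  61. ]
 [298.3 248.9  56. ]
 [283.1 244.8  57. ]
 [267.5 240.5  56. ]] 1618
[[468.2 -64.1]
 [471.6 -25.3]
 [513.6 -67.9]
 [516.5 -29.2]
 [519.4  10.7]]
[497.8490366  -35.15063007] [505.65979167 123.35967056] -92.82102558203339 fit [493.89202745 -26.8138394 ] -94.5078200854648 [0.8 0.7 0.6 0.6 0.8] [[474.1, 14.9], [520.0, 11.3], [471.0, -25.0], [516.8, -28.6], [467.8, -64.9], [513.7, -68.5]]
[522.22582492  96.85145768 209.28440007]
```

```bash
python3 g.py 494 -80 220 -4.5
```

```text
[522.2  96.9 209.3] [-179.9   -0.  -119.1] 4.25 (array([16.82, -6.14, -1.05]), array([-6.0000e-02, -1.6000e-01, -1.1462e+02]))
```

Emit:
{"op": "apply_moves", "data": {
  "targets": [
    [[-1,3,-1,-1,0,0,-8.5],[-1,6,-2,-1,0,0,-17],[-1,9,-3,-1,0,0,-25.5],[-1,13,-5,-1,0,0,-34],[-1,16.8,-6.1,-1,0,0,-42.5],[-1,16.8,-6.1,-1,0,0,-51],[-1,16.8,-6.1,-1,0,0,-59.5],[-1,16.8,-6.1,-1,0,0,-68]]
  ]
}}

```text
clock: 5.05
eef_pos: [493.6, -80.1, 219.8]
tcp_rot: [-3.141, -0.003, -0.901]
contact_force: [-0.6, -0.2, -0.4]
opening: 0.21
```

```bash
python3 g.py 494 -80 220 -4.5
```

```text
[493.6 -80.1 219.8] [-180.    -0.2  -51.6] 5.05 (array([ 0.02, -0.04, -0.02]), array([ 3.000e-02, -1.600e-01, -4.712e+01]))
```

Emit:
{"op": "apply_moves", "data": {
  "targets": [
    [[-1,0,0,0,0,0,-8.5],[-1,0,0,0,0,0,-17],[-1,0,0,0,0,0,-25.5],[-1,0,0,0,0,0,-34],[-1,0,0,0,0,0,-42.5],[-1,0,0,0,0,0,-47],[-1,0,0,0,0,0,-47]]
  ]
}}

```text
clock: 5.75
eef_pos: [493.6, -80.0, 220.0]
tcp_rot: [3.14, -0.003, -0.079]
contact_force: [-0.4, 0.0, 0.2]
opening: 0.21
```

```bash
cat > look.py <<'E'
import sys,pickle
from rig import r
from h import *
s=r.sense();f=r.grab_frame("wrist");n=sys.argv[1]
pickle.dump((s,f),open(n+".pkl","wb"));cv2.imwrite(f"pics/{n}.png",f["pixels"][:,:,::-1])
print(s["eef_pos"].round(1),np.degrees(s["tcp_rot"]).round(2),s["clock"])
P=tray(f,s,True);print(P.round(1).tolist())
q=fit(P,[494,-27],np.radians(-94.5));print(q[0].round(1),np.degrees(q[1]).round(2),q[3].round(1),q[4],q[2].round(1).tolist())
E
python3 look.py w2
```

```text
[493.6 -80.  220. ] [ 1.7991e+02 -1.5000e-01 -4.5400e+00] 5.75
[[268.  160.5 233. ]
 [227.2 160.5 227. ]
 [268.4 123.8 325. ]
 [226.6 123.6 295. ]
 [269.   85.4 340. ]
 [225.5  85.3 327. ]] 10726
[[512.6, -67.2], [469.7, -63.8], [515.4, -29.6], [472.8, -26.0], [518.3, 7.4], [475.5, 10.9]]
[494.1 -28. ] -94.48 [2.9 2.9 1.6 1.7 3.3 3. ] [5 4 3 2 1 0] [[474.3, 13.6], [520.1, 10.0], [471.1, -26.2], [517.0, -29.8], [468.0, -66.1], [513.9, -69.7]]
```

View pics/w2.png

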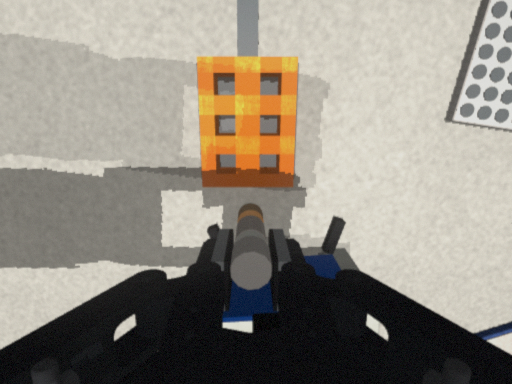

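The wrist view shows the empty tray at (248,120), its bright top face spanning rows 57–172 and columns 197–298. The held tube is vertical at (251,245). Next I check the top-face edges against the well fit.

```bash
cat >> h.py <<'E'
def face(f,s,vmin=150):
    """top-face rectangle of the orange block (z=45): centre, sides, yaw"""
    H=hsv(f);h,s_,v=[H[...,i].astype(int) for i in range(3)]
    o=((h>8)&(h<28)&(s_>120)&(v>vmin)).astype(np.uint8)
    n,l,st,c=cv2.connectedComponentsWithStats(o);i=1+st[1:,4].argmax()
    cs,_=cv2.findContours((l==i).astype(np.uint8),cv2.RETR_EXTERNAL,cv2.CHAIN_APPROX_NONE)
    p=max(cs,key=cv2.contourArea)[:,0].astype(float)
    X=onz(f,p,45,s)[:,:2].astype(np.float32)
    return cv2.minAreaRect(X)
E
python3 - <<'E'
import pickle
from h import *
s,f=pickle.load(open("w2.pkl","rb"))
for v in(130,150,180): print(face(f,s,v))
print(proj(f,[[494,-28,45],[494,-28+65,45],[494,-28-65,45]],s))
h=hsv(f);print([h[y,248].tolist() for y in range(164,190,2)])
E
```

```text
((494.06707763671875, -23.969738006591797), (118.52639770507812, 98.06189727783203), 85.29045867919922)
((494.2024841308594, -22.37952423095703), (115.24681854248047, 97.990966796875), 85.34259033203125)
((494.21759033203125, -22.449203491210938), (115.24462127685547, 97.90608215332031), 85.42498016357422)
[[247.41147985 123.95754876]
 [241.90907921  55.10616386]
 [252.33410292 185.55419318]]
[[13, 208, 227], [13, 207, 226], [13, 213, 199], [12, 197, 131], [12, 200, 130], [12, 199, 128], [12, 199, 128], [11, 196, 129], [11, 198, 129], [11, 191, 127], [11, 192, 129], [12, 150, 126], [15, 30, 138]]
```

```bash
python3 g.py 513.9 -69.4 71 -4.6
```

```text
[493.6 -80.  220. ] [ 1.799e+02 -1.000e-01 -4.700e+00] 5.8 (array([ 1.9 , -1.25, 14.9 ]), array([ 0.09, -0.15, -0.12]))
```

Emit:
{"op": "apply_moves", "data": {
  "targets": [
    [[-1,1.9,-1.2,2,0,0,0],[-1,1.9,-1.2,6,0,0,0],[-1,1.9,-1.2,8,0,0,0],[-1,1.9,-1.2,8,0,0,0],[-1,1.9,-1.2,10.5,0,0,0],[-1,1.9,-1.2,13,0,0,0],[-1,1.9,-1.2,14.7,0,0,0],[-1,1.9,-1.2,14.7,0,0,0]]
  ]
}}

```text
clock: 6.6
eef_pos: [513.2, -69.8, 72.4]
tcp_rot: [3.14, -0.0, -0.084]
contact_force: [0.0, -0.2, 0.0]
opening: 0.21
```

Emit:
{"op": "apply_moves", "data": {
  "targets": [
    [[-0.3,0,0,0,0,0,0],[-0.3,0,0,0,0,0,0],[-0.3,0,0,-4,0,0,0],[-0.3,0,0,-9,0,0,0],[-0.3,-1,-5,-10,0,0,8.5],[-0.3,-2,-10,-10,0,0,17],[-0.3,-3,-15,-10,0,0,25.5],[-0.3,-3.5,-20,-10,0,0,34]]
  ]
}}

```text
clock: 7.4
eef_pos: [496.6, 108.3, 174.0]
tcp_rot: [-3.141, -0.003, -0.623]
contact_force: [-0.2, 0.3, -1.2]
opening: 0.353
```

```bash
python3 g.py 485.8 292.6 150 -85
python3 - <<'E'
from rig import r
import cv2
f=r.grab_frame("top");cv2.imwrite("pics/t2.png",cv2.resize(f["pixels"][180:300,110:430,::-1],None,fx=2.5,fy=2.5,interpolation=2))
E
```

```text
[496.6 108.3 174. ] [-179.9   -0.2  -35.7] 7.4 (array([-11.64, -14.33,   2.38]), array([-0.13, -0.13, 49.3 ]))
```

View pics/t2.png

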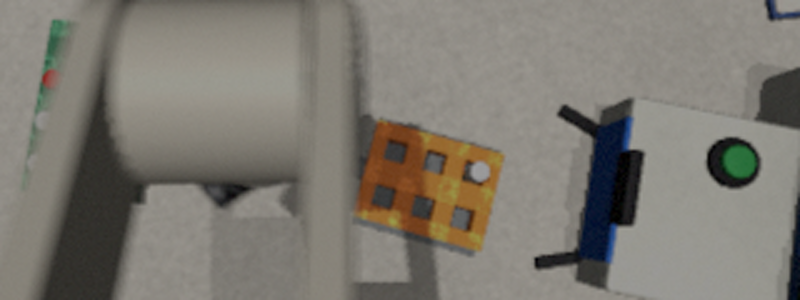

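The crop shows the first tube's white cap at (479,172), seated in its well.

Emit:
{"op": "apply_moves", "data": {
  "targets": [
    [[-0.3,-4,-5,2,0,0,8.5],[-0.3,-8,-10,2,0,0,17],[-0.3,-11.6,-14.3,2,0,0,25.5],[-0.3,-11.6,-14.3,2,0,0,34],[-0.3,-11.6,-14.3,2,0,0,42.5],[-0.3,-11.6,-14.3,2.4,0,0,49.3],[-0.3,-11.6,-14.3,6,0,0,49.3],[-0.3,-11.6,-14.3,10.8,0,0,49.3]]
  ]
}}

```text
clock: 8.25
eef_pos: [493.4, 300.5, 71.0]
tcp_rot: [-3.128, 0.006, -1.498]
contact_force: [1.5, -0.1, 1.0]
opening: 0.346
```

```bash
python3 g.py 485.8 292.6 66 -85; python3 -c "
from rig import r
s=r.sense();print(s['qvel'].round(3),s['contact_force'])"
```

```text
[493.4 300.5  71. ] [-179.2    0.4  -85.8] 8.25 (array([0.74, 0.82, 0.48]), array([-0.81,  0.37, -0.82]))
[-0.005  0.734  0.26   0.007 -0.996 -0.028] [ 1.47275145 -0.05476686  0.95436722]
```

Emit:
{"op": "apply_moves", "data": {
  "targets": [
    [[-0.3,0.74,0.82,0,-0.8,0.4,-0.8],[-0.3,0.74,0.82,0.2,-0.8,0.4,-0.8],[-0.3,0.74,0.82,0.4,-0.8,0.4,-0.8]]
  ]
}}

```text
clock: 8.55
eef_pos: [487.2, 293.3, 69.3]
tcp_rot: [-3.138, 0.001, -1.484]
contact_force: [-0.2, 0.1, 0.6]
opening: 0.349
```

```bash
python3 g.py 485.8 292.6 66 -85; python3 -c "
from rig import r
s=r.sense();print(s['qvel'].round(3),s['contact_force'])"
```

```text
[487.2 293.3  69.3] [-1.798e+02  1.000e-01 -8.500e+01] 8.55 (array([0.06, 0.14, 0.33]), array([-0.19,  0.06, -0.04]))
[ 0.002  0.027  0.007  0.    -0.05   0.   ] [-0.24598867  0.093968    0.56215779]
```

Emit:
{"op": "apply_moves", "data": {
  "targets": [
    [[-1,0,0.1,0.2,0,0,0],[-1,0,0.1,0.2,0,0,0],[-1,0,0.1,0.2,0,0,0],[-1,0,0.1,0.2,0,0,0]]
  ]
}}

```text
clock: 8.95
eef_pos: [487.5, 293.9, 69.1]
tcp_rot: [-3.135, 0.002, -1.484]
contact_force: [-0.0, -0.0, 7.6]
opening: 0.211
```

Emit:
{"op": "apply_moves", "data": {
  "targets": [
    [[-1,0,0,-4,0,0,0],[-1,0,0,-8.5,0,0,0],[-1,0,0,-13,0,0,0],[-1,4,0.5,-14,0,0,-8.5],[-1,8.5,1.2,-14,0,0,-17],[-1,13,1.9,-14,0,0,-25.5],[-1,17.5,2.5,-14,0,0,-34],[-1,22,3.1,-14,0,0,-42.5]]
  ]
}}

```text
clock: 9.75
eef_pos: [475.1, 76.0, 209.3]
tcp_rot: [-3.134, -0.003, -0.773]
contact_force: [0.6, -1.2, -0.2]
opening: 0.207
```

```bash
python3 g.py 468.1 -65.6 140 -4.6
```

```text
[475.1  76.  209.3] [-179.6   -0.2  -44.3] 9.75 (array([ 9.36, 10.68,  6.88]), array([ -0.36,  -0.34, -39.69]))
```

Emit:
{"op": "apply_moves", "data": {
  "targets": [
    [[-1,3,3.5,1,0,0,-8.5],[-1,6,7,1,0,0,-17],[-1,9.4,10.7,1,0,0,-25.5],[-1,9.4,10.7,1,0,0,-34],[-1,9.4,10.7,2,0,0,-39.7],[-1,9.4,10.7,5,0,0,-39.7],[-1,9.4,10.7,6.8,0,0,-39.7],[-1,9.4,10.7,6.8,0,0,-39.7]]
  ]
}}

```text
clock: 10.55
eef_pos: [466.7, -65.8, 139.5]
tcp_rot: [-3.138, -0.004, -0.08]
contact_force: [-0.4, -0.4, 0.1]
opening: 0.209
```

```bash
python3 g.py 468.1 -65.6 70 -4.6;python3 - <<'E'
from rig import r
from h import *
P=tray(r.grab_frame("top"));q=fit(P,[494,-27],np.radians(-94.5));print(len(P),q[0],np.degrees(q[1]),q[3].round(1),q[4])
E
```

```text
[466.7 -65.8 139.5] [-179.8   -0.2   -4.6] 10.55 (array([ 0.1 , -0.01,  6.95]), array([-0.23, -0.25,  0.  ]))
2 [494.17273085 -28.10332246] -93.86131856696244 [0.3 0.3] [0 1]
```

Emit:
{"op": "apply_moves", "data": {
  "targets": [
    [[-1,0.1,0,3,0,0,0],[-1,0.1,0,5.5,0,0,0],[-1,0.1,0,6.8,0,0,0],[-1,0.1,0,6.8,0,0,0]]
  ]
}}

```text
clock: 11.0
eef_pos: [468.9, -65.6, 72.6]
tcp_rot: [-3.138, -0.005, -0.08]
contact_force: [0.2, 0.4, -0.3]
opening: 0.205
```

Emit:
{"op": "apply_moves", "data": {
  "targets": [
    [[-0.3,0,0,0,0,0,0],[-0.3,0,0,0,0,0,0],[-0.3,0,0,-4,0,0,0],[-0.3,0,0,-9,0,0,0],[-0.3,-0.3,-5,-10,0,0,8.5],[-0.3,-0.6,-10,-10,0,0,17],[-0.3,-0.9,-15,-10,0,0,25.5],[-0.3,-1,-20,-10,0,0,34]]
  ]
}}

```text
clock: 11.8
eef_pos: [474.0, 107.4, 175.0]
tcp_rot: [-3.133, -0.004, -0.603]
contact_force: [0.0, -0.2, -0.1]
opening: 0.347
```

```bash
python3 g.py 480.8 342.2 130 -85
```

```text
[474.  107.4 175. ] [-179.5   -0.3  -34.5] 11.8 (array([-12.77, -19.69,   4.61]), array([-5.500e-01, -3.000e-02,  5.046e+01]))
```

Emit:
{"op": "apply_moves", "data": {
  "targets": [
    [[-0.3,-3,-4.5,2,0,0,8.5],[-0.3,-6,-9,2,0,0,17],[-0.3,-9,-13.5,2,0,0,25.5],[-0.3,-12.8,-19.7,3,0,0,34],[-0.3,-12.8,-19.7,4,-0.5,0,42.5],[-0.3,-12.8,-19.7,4.6,-0.5,0,50.5],[-0.3,-12.8,-19.7,4.6,-0.5,0,50.5],[-0.3,-12.8,-19.7,4.6,-0.5,0,50.5]]
  ]
}}

```text
clock: 12.6
eef_pos: [480.6, 343.2, 130.9]
tcp_rot: [-3.14, 0.0, -1.483]
contact_force: [0.2, -0.3, 0.1]
opening: 0.353
```

```bash
python3 g.py 480.8 342.2 67 -85
```

```text
[480.6 343.2 130.9] [-179.9    0.   -85. ] 12.6 (array([0.11, 0.  , 6.39]), array([-0.1 ,  0.02,  0.01]))
```

Emit:
{"op": "apply_moves", "data": {
  "targets": [
    [[-0.3,0.1,0.1,3.5,0,0,0],[-0.3,0.1,0.1,6.3,0,0,0],[-0.3,0.1,0.1,6.3,0,0,0],[-0.3,0.1,0.1,6.3,0,0,0],[-1,0.1,0.1,6.3,0,0,0],[-1,0.1,0.1,6.3,0,0,0],[-1,0.1,0.1,6.3,0,0,0],[-1,0.1,0.1,6.3,0,0,0]]
  ]
}}

```text
clock: 13.4
eef_pos: [481.0, 342.9, 69.7]
tcp_rot: [-3.137, 0.002, -1.483]
contact_force: [0.1, 0.1, 8.1]
opening: 0.212
```

Emit:
{"op": "apply_moves", "data": {
  "targets": [
    [[-1,0,0,-4,0,0,0],[-1,0,0,-8.5,0,0,0],[-1,0,0,-13,0,0,0],[-1,4.5,0,-14,0,0,-8.5],[-1,9,0,-14,0,0,-17],[-1,13.5,-0.1,-14,0,0,-25.5],[-1,18,-0.2,-14,0,0,-34],[-1,22.5,-0.2,-14,0,0,-42.5]]
  ]
}}

```text
clock: 14.2
eef_pos: [502.1, 121.4, 210.3]
tcp_rot: [-3.136, -0.003, -0.762]
contact_force: [1.2, -0.7, -1.1]
opening: 0.209
```

```bash
python3 g.py 517 -30.8 140 -4.6
```

```text
[502.1 121.4 210.3] [-1.797e+02 -1.000e-01 -4.370e+01] 14.2 (array([11.57, 10.02,  7.  ]), array([ -0.28,  -0.26, -39.07]))
```

Emit:
{"op": "apply_moves", "data": {
  "targets": [
    [[-1,3.7,3.2,1,0,0,-8.5],[-1,7.4,6.4,1,0,0,-17],[-1,11.6,10,1,0,0,-25.5],[-1,11.6,10,1,0,0,-34],[-1,11.6,10,2,0,0,-39.1],[-1,11.6,10,5,0,0,-39.1],[-1,11.6,10,6.8,0,0,-39.1],[-1,11.6,10,6.8,0,0,-39.1]]
  ]
}}

```text
clock: 15.0
eef_pos: [515.8, -30.9, 140.5]
tcp_rot: [-3.139, -0.002, -0.08]
contact_force: [-0.1, 0.3, 0.5]
opening: 0.209
```

```bash
python3 g.py 517 -30.8 70 -4.6;python3 - <<'E'
from rig import r
from h import *
P=tray(r.grab_frame("top"));q=fit(P,[494,-27],np.radians(-94.5));print(len(P),q[0],np.degrees(q[1]),q[3].round(1),q[4])
E
```

```text
[515.8 -30.9 140.5] [-1.798e+02 -1.000e-01 -4.600e+00] 15.0 (array([0.11, 0.  , 7.05]), array([-0.17, -0.13,  0.02]))Traceback (most recent call last):
  File "<stdin>", line 3, in <module>
  File "h.py", line 48, in tray
    return onz(f,P[:,:2],45,s)[:,:2]
                 ~^^^^^^
IndexError: too many indices for array: array is 1-dimensional, but 2 were indexed
```

```bash
cat > sidechk.py <<'E'
from rig import r
from h import *
import pickle
def ob(f):
    H=hsv(f);h,s_,v=[H[...,i].astype(int) for i in range(3)]
    bs,_=blobs((h>6)&(h<24)&(s_>170)&(v>60)&(np.arange(512)[None]>250)&(np.arange(384)[:,None]>180),30)
    return [b[1].tolist() for b in bs]
print(ob(pickle.load(open("f0.pkl","rb"))["side"]),ob(r.grab_frame("side")))
E
python3 sidechk.py
```

```text
[[285, 199, 56, 48, 1793]] [[285, 202, 56, 45, 1678]]
```

Bounding box is unchanged, so the tray has not moved.

Emit:
{"op": "apply_moves", "data": {
  "targets": [
    [[-1,0,0,3,0,0,0],[-1,0,0,5.5,0,0,0],[-1,0,0,6.8,0,0,0],[-1,0,0,6.8,0,0,0]]
  ]
}}

```text
clock: 15.5
eef_pos: [517.6, -30.6, 74.2]
tcp_rot: [-3.139, -0.005, -0.079]
contact_force: [-0.3, 0.2, 0.3]
opening: 0.21
```

Emit:
{"op": "apply_moves", "data": {
  "targets": [
    [[-1,0,0,0.3,0,0,0],[-0.3,0,0,0.3,0,0,0],[-0.3,0,0,0.3,0,0,0],[-0.3,0,0,-4,0,0,0],[-0.3,0,0,-9,0,0,0],[-0.3,-1.5,-5,-10,0,0,8.5],[-0.3,-3,-10,-10,0,0,17],[-0.3,-4.5,-15,-10,0,0,25.5]]
  ]
}}

```text
clock: 16.3
eef_pos: [489.8, 100.2, 176.1]
tcp_rot: [-3.135, -0.005, -0.485]
contact_force: [0.7, -0.1, -0.1]
opening: 0.351
```

```bash
python3 g.py 445.5 288.9 130 -85
```

```text
[489.8 100.2 176.1] [-179.6   -0.3  -27.8] 16.3 (array([-12.75, -14.59,   4.63]), array([-0.5 , -0.09, 57.2 ]))
```

Emit:
{"op": "apply_moves", "data": {
  "targets": [
    [[-0.3,-3.5,-4,2,0,0,8.5],[-0.3,-7,-8,2,0,0,17],[-0.3,-10,-12,2,0,0,25.5],[-0.3,-12.8,-14.6,3,0,0,34],[-0.3,-12.8,-14.6,4,-0.5,0,42.5],[-0.3,-12.8,-14.6,4.6,-0.5,0,51],[-0.3,-12.8,-14.6,4.6,-0.5,0,57.2],[-0.3,-12.8,-14.6,4.6,-0.5,0,57.2]]
  ]
}}

```text
clock: 17.1
eef_pos: [445.1, 289.6, 130.7]
tcp_rot: [-3.14, -0.001, -1.486]
contact_force: [1.4, 0.0, 0.3]
opening: 0.349
```

```bash
python3 g.py 445.5 288.9 67 -85
python3 - <<'E'
from rig import r
from h import *
s=r.sense();f=r.grab_frame("wrist")
cv2.imwrite("pics/w3.png",f["pixels"][:,:,::-1])
print(proj(f,[[445.5,288.8,94],[441.1,338.6,94]],s))
E
```

```text
[445.1 289.6 130.7] [-1.799e+02 -1.000e-01 -8.510e+01] 17.1 (array([ 0.07, -0.02,  6.37]), array([-0.07, -0.07, -0.13]))
[[250.57028708 218.55269087]
 [170.87409421 218.77241153]]
```

View pics/w3.png

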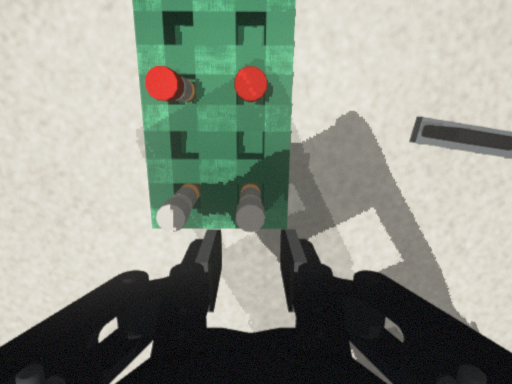

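The wrist view shows D at (250,216) and E at (172,216), within 3 px of prediction, and both reds are still in place.

Emit:
{"op": "apply_moves", "data": {
  "targets": [
    [[-0.3,0.1,0,3.5,0,0,0],[-0.3,0.1,0,6.3,0,0,0],[-0.3,0.1,0,6.3,0,0,0],[-0.3,0.1,0,6.3,0,0,0],[-1,0.1,0,6.3,0,0,0],[-1,0.1,0,6.3,0,0,0],[-1,0.1,0,6.3,0,0,0],[-1,0.1,0,6.3,0,0,0]]
  ]
}}

```text
clock: 17.95
eef_pos: [446.5, 289.1, 69.3]
tcp_rot: [-3.138, 0.0, -1.482]
contact_force: [-0.4, -0.7, 8.1]
opening: 0.211
```

Emit:
{"op": "apply_moves", "data": {
  "targets": [
    [[-1,0,0,-4,0,0,0],[-1,0,0,-8.5,0,0,0],[-1,0,0,-13,0,0,0],[-1,4,0,-14,0,0,-8.5],[-1,8,0,-14,0,0,-17],[-1,12,0.1,-14,0,0,-25.5],[-1,16,0.2,-14,0,0,-34],[-1,20,0.2,-14,0,0,-42.5]]
  ]
}}

```text
clock: 18.75
eef_pos: [461.3, 91.6, 209.9]
tcp_rot: [-3.138, -0.003, -0.757]
contact_force: [0.8, -0.2, -0.1]
opening: 0.212
```

```bash
python3 g.py 471.2 -27.4 140 -4.6
```

```text
[461.3  91.6 209.9] [-179.8   -0.2  -43.4] 18.75 (array([8.87, 7.99, 6.98]), array([ -0.16,  -0.25, -38.77]))
```

Emit:
{"op": "apply_moves", "data": {
  "targets": [
    [[-1,3,2.7,1,0,0,-8.5],[-1,6,5.4,1,0,0,-17],[-1,9,8,1,0,0,-25.5],[-1,9,8,1,0,0,-34],[-1,9,8,2,0,0,-38.8],[-1,9,8,5,0,0,-38.8],[-1,9,8,6.8,0,0,-38.8],[-1,9,8,6.8,0,0,-38.8]]
  ]
}}

```text
clock: 19.55
eef_pos: [470.4, -28.3, 140.3]
tcp_rot: [-3.141, -0.001, -0.08]
contact_force: [-0.4, 0.8, -0.5]
opening: 0.208
```

```bash
python3 g.py 471.2 -27.4 70 -4.6;python3 sidechk.py
```

```text
[470.4 -28.3 140.3] [-1.799e+02 -1.000e-01 -4.600e+00] 19.55 (array([ 0.06, -0.09,  7.03]), array([-0.06, -0.07,  0.03]))
[[285, 199, 56, 48, 1793]] [[285, 202, 56, 45, 1580]]
```

Emit:
{"op": "apply_moves", "data": {
  "targets": [
    [[-1,0,-0.1,3,0,0,0],[-1,0,-0.1,5.5,0,0,0],[-1,0,-0.1,7,0,0,0],[-1,0,-0.1,7,0,0,0]]
  ]
}}

```text
clock: 20.0
eef_pos: [471.3, -27.2, 71.2]
tcp_rot: [-3.141, -0.001, -0.079]
contact_force: [0.5, 0.8, -0.5]
opening: 0.207
```

Emit:
{"op": "apply_moves", "data": {
  "targets": [
    [[-0.3,0,0,0,0,0,0],[-0.3,0,0,0,0,0,0],[-0.3,0,0,-4,0,0,0],[-0.3,0,0,-9,0,0,0],[-0.3,-0.7,-5,-10,0,0,8.5],[-0.3,-1.5,-10,-10,0,0,17],[-0.3,-2.2,-15,-10,0,0,25.5],[-0.3,-3,-20,-10,0,0,34]]
  ]
}}

```text
clock: 20.8
eef_pos: [460.3, 145.9, 173.1]
tcp_rot: [-3.138, -0.003, -0.602]
contact_force: [0.5, 0.7, 0.7]
opening: 0.349
```

```bash
python3 g.py 442 338.2 130 -85
```

```text
[460.3 145.9 173.1] [-179.8   -0.2  -34.5] 20.8 (array([-12.41, -14.79,   4.34]), array([-2.900e-01, -5.000e-02,  5.049e+01]))
```

Emit:
{"op": "apply_moves", "data": {
  "targets": [
    [[-0.3,-3.5,-4,2,0,0,8.5],[-0.3,-7,-8,2,0,0,17],[-0.3,-10,-12,2,0,0,25.5],[-0.3,-12.4,-14.8,3,0,0,34],[-0.3,-12.4,-14.8,4,-0.3,0,42.5],[-0.3,-12.4,-14.8,4.3,-0.3,0,50.5],[-0.3,-12.4,-14.8,4.3,-0.3,0,50.5],[-0.3,-12.4,-14.8,4.3,-0.3,0,50.5]]
  ]
}}

```text
clock: 21.6
eef_pos: [442.4, 338.8, 131.5]
tcp_rot: [-3.14, -0.0, -1.483]
contact_force: [-0.7, -0.4, 0.8]
opening: 0.35
```

```bash
python3 g.py 442 338.2 67 -85
```

```text
[442.4 338.8 131.5] [-179.9   -0.   -85. ] 21.6 (array([0.05, 0.05, 6.45]), array([-0.08, -0.  ,  0.  ]))
```

Emit:
{"op": "apply_moves", "data": {
  "targets": [
    [[-0.3,0.1,0.1,3.5,0,0,0],[-0.3,0.1,0.1,6.4,0,0,0],[-0.3,0.1,0.1,6.4,0,0,0],[-0.3,0.1,0.1,6.4,0,0,0],[-1,0.1,0.1,6.4,0,0,0],[-1,0.1,0.1,6.4,0,0,0],[-1,0.1,0.1,6.4,0,0,0],[-1,0.1,0.1,6.4,0,0,0]]
  ]
}}

```text
clock: 22.4
eef_pos: [442.7, 338.5, 69.1]
tcp_rot: [-3.138, 0.002, -1.483]
contact_force: [-0.4, -0.3, 6.9]
opening: 0.213
```

Emit:
{"op": "apply_moves", "data": {
  "targets": [
    [[-1,0,0,-4,0,0,0],[-1,0,0,-8.5,0,0,0],[-1,0,0,-13,0,0,0],[-1,4,-0.5,-14,0,0,-8.5],[-1,8,-1,-14,0,0,-17],[-1,12,-1.7,-14,0,0,-25.5],[-1,16,-2.3,-14,0,0,-34],[-1,20,-3,-14,0,0,-42.5]]
  ]
}}

```text
clock: 23.2
eef_pos: [489.2, 142.5, 209.8]
tcp_rot: [-3.137, -0.002, -0.75]
contact_force: [0.2, 0.1, -0.3]
opening: 0.208
```

```bash
python3 g.py 520.2 8.9 140 -4.6
python3 - <<'E'
from rig import r
from h import *
P=tray(r.grab_frame("top"));print(P);q=fit(P,[494,-27],np.radians(-94.5));print(q)
E
```

```text
[489.2 142.5 209.8] [-1.797e+02 -1.000e-01 -4.300e+01] 23.2 (array([11.36,  7.7 ,  6.96]), array([ -0.24,  -0.22, -38.36]))
[[470.77350987 -69.05804933]
 [471.95363274 -28.1961848 ]
 [474.89500755  13.9064798 ]
 [516.60552375 -72.60198719]
 [520.1360104  -30.66738331]
 [520.29407374  10.22758984]]
(array([495.77629301, -29.39825583]), np.float64(-1.6251592189944568), array([[474.98371565,  11.79238299],
       [520.91575993,   9.29292149],
       [472.81027087, -28.14852508],
       [518.74231515, -30.64798658],
       [470.63682609, -68.08943316],
       [516.56887037, -70.58889465]]), array([0.97821253, 0.85796289, 2.1159571 , 2.01342619, 1.39383022,
       1.12254116]), array([4, 2, 0, 5, 3, 1]))
```

Emit:
{"op": "apply_moves", "data": {
  "targets": [
    [[-1,4,2.6,1,0,0,-8.5],[-1,8,5.2,1,0,0,-17],[-1,11.4,7.7,1,0,0,-25.5],[-1,11.4,7.7,1,0,0,-34],[-1,11.4,7.7,2,0,0,-38.4],[-1,11.4,7.7,5,0,0,-38.4],[-1,11.4,7.7,6.8,0,0,-38.4],[-1,11.4,7.7,6.8,0,0,-38.4]]
  ]
}}

```text
clock: 24.05
eef_pos: [521.9, 4.3, 140.4]
tcp_rot: [3.141, -0.002, -0.065]
contact_force: [0.6, 0.4, 0.5]
opening: 0.206
```

```bash
python3 g.py 520.2 8.9 70 -4.6;python3 sidechk.py
```

```text
[521.9   4.3 140.4] [ 1.8e+02 -1.0e-01 -3.7e+00] 24.05 (array([-0.22, -0.45,  7.03]), array([ 0.03, -0.11,  0.89]))
[[285, 199, 56, 48, 1793]] [[284, 202, 57, 45, 1489]]
```

Emit:
{"op": "apply_moves", "data": {
  "targets": [
    [[-1,-0.25,-0.45,0,0,0,0.9],[-1,-0.25,-0.45,0,0,0,0.9],[-1,-0.25,-0.45,3,0,0,0.9],[-1,-0.25,-0.45,4,0,0,0.9]]
  ]
}}

```text
clock: 24.5
eef_pos: [520.3, 9.2, 101.0]
tcp_rot: [3.141, -0.003, -0.08]
contact_force: [-0.7, -1.0, -0.1]
opening: 0.208
```

```bash
python3 g.py 520.2 8.9 70 -4.6
```

```text
[520.3   9.2 101. ] [180.   -0.2  -4.6] 24.5 (array([-0.02,  0.03,  3.1 ]), array([ 0.03, -0.18,  0.01]))
```

Emit:
{"op": "apply_moves", "data": {
  "targets": [
    [[-1,0,0,2,0,0,0],[-1,0,0,3,0,0,0],[-1,0,0,3,0,0,0],[-0.3,0,0,3,0,0,0],[-0.3,0,0,3,0,0,0],[-0.3,0,0,-1,0,0,0],[-0.3,0,0,-5.5,0,0,0],[-0.3,0,0,-10,0,0,0]]
  ]
}}

```text
clock: 25.3
eef_pos: [519.8, 9.3, 203.3]
tcp_rot: [3.141, -0.003, -0.08]
contact_force: [0.7, -0.5, -0.4]
opening: 0.353
```

```bash
python3 - <<'E'
import pickle
from rig import r
from h import *
F=pickle.load(open("f0.pkl","rb"));T=F["top"];S=F["side"]
print("bar",onz(T,[360.4,255.2],165),"btn",onz(T,[405,244.2],123))
H=hsv(S)
h,s_,v=[H[...,i].astype(int) for i in range(3)]
print([ (c.round(1),st.tolist()) for c,st in blobs((v<50)&(np.arange(512)[None]>280)&(np.arange(512)[None]<360)&(np.arange(384)[:,None]>120)&(np.arange(384)[:,None]<215),15)[0]])
for z in(165,175,185): print(z,proj(S,onz(T,[360.4,255.2],z),).round(1))
E
python3 g.py 521 -150 260 85;python3 g.py 521 -150 260 -95
```

```text
bar [[ 517.22543702 -186.93560321  165.        ]] btn [[ 564.55823314 -294.43555368  123.        ]]
[(array([356.3, 127.1]), [353, 121, 7, 13, 71]), (array([326.8, 147.6]), [315, 139, 24, 18, 345]), (array([297.5, 193.3]), [291, 188, 14, 11, 84]), (array([346.9, 204.4]), [345, 198, 5, 14, 57])]
165 [[327.3 144.2]]
175 [[327.5 141.2]]
185 [[327.8 138.1]]
[519.8   9.3 203.3] [180.   -0.2  -4.6] 25.3 (array([ 1.41, 15.87, -5.66]), array([  0.17,  -0.14, -89.59]))
[519.8   9.3 203.3] [180.   -0.2  -4.6] 25.3 (array([ 1.41, 15.87, -5.66]), array([-0.14, -0.17, 90.41]))
```

Emit:
{"op": "apply_moves", "data": {
  "targets": [
    [[-0.3,0,0,-3,0,0,8.5],[-0.3,0,4,-5.7,0,0,17],[-0.3,-1,8,-5.7,0,0,25.5],[-0.3,-1.9,13.1,-5.7,0,0,34],[-0.3,-1.9,13.1,-5.7,0,0,42.5],[-0.3,-1.9,13.1,-5.7,0,0,51],[-0.3,-1.9,13.1,-5.7,0,0,59.5],[-0.3,-1.9,13.1,-5.7,0,0,68]]
  ]
}}

```text
clock: 26.1
eef_pos: [490.2, -120.1, 261.3]
tcp_rot: [-3.137, -0.002, -1.274]
contact_force: [-0.7, 0.7, 0.0]
opening: 0.349
```

Emit:
{"op": "apply_moves", "data": {
  "targets": [
    [[-0.3,0,0,0,0,0,8.5],[-0.3,0,0,0,0,0,16],[-0.3,0,0,0,0,0,16],[-0.3,0,0,0,0,0,16]]
  ]
}}

```text
clock: 26.5
eef_pos: [490.3, -120.1, 261.8]
tcp_rot: [-3.136, -0.001, -1.549]
contact_force: [-0.7, 0.4, 0.3]
opening: 0.352
```

Run:
```python
import pickle
from rig import r
from h import *
s=r.sense();f=r.grab_frame("wrist");pickle.dump((s,f),open("w4.pkl","wb"))
cv2.imwrite("pics/w4.png",f["pixels"][:,:,::-1]);print(s["eef_pos"],np.degrees(s["tcp_rot"]))
```

```text
[ 490.27633457 -120.09749896  261.82837382] [-1.79681198e+02 -7.59384074e-02 -8.87480225e+01]
```

View pics/w4.png

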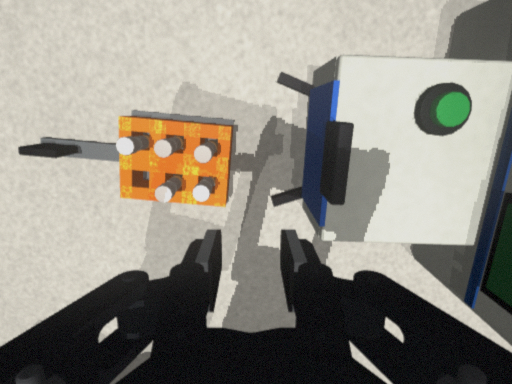

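The wrist view shows five white caps standing in tray wells at (124–205, 145–193), with one empty well at (141,179). The grip bar is at (337,162), the button at (452,108), and the bay roof edges at rows 57 and 241.

```bash
python3 - <<'E'
import pickle
from h import *
s,f=pickle.load(open("w4.pkl","rb"))
H=hsv(f);h,s_,v=[H[...,i].astype(int) for i in range(3)]
for y in(130,150,165,190): print(y,v[y,315:360].tolist())
w=(v>120)&(s_<40)
for u in(360,400,440,470): 
    col=v[:,u]; print(u,"top edge",[i for i in range(45,75) if abs(col[i+1]-col[i])>20],"bot",[i for i in range(230,250) if abs(col[i+1]-col[i])>20])
m=(h>45)&(h<80)&(s_>120)&(np.arange(512)[None]>400)&(np.arange(384)[:,None]<150)
for c,st in blobs(m,50)[0]: print("btn",c,st.tolist(),onz(f,c,123,s),onz(f,c,129,s))
m=(v<45)&(np.arange(512)[None]>315)&(np.arange(512)[None]<360)&(np.arange(384)[:,None]>110)&(np.arange(384)[:,None]<212)
for u in range(320,356,3): 
    y=np.nonzero(m[:,u])[0]; print(u,y.min() if len(y) else None,y.max() if len(y) else None,end="; ")
E
python3 - <<'E'
import cv2
i=cv2.imread("pics/w4.png")[100:220,290:400]
cv2.imwrite("pics/w4c.png",cv2.convertScaleAbs(cv2.resize(i,None,fx=5,fy=5,interpolation=2),alpha=2.5,beta=10))
E
```

```text
130 [78, 77, 78, 77, 80, 79, 78, 77, 74, 71, 57, 45, 45, 41, 45, 48, 41, 40, 45, 49, 45, 47, 46, 51, 57, 66, 64, 66, 68, 63, 66, 61, 62, 64, 62, 63, 60, 79, 168, 217, 222, 223, 222, 222, 221]
150 [67, 69, 67, 68, 65, 67, 69, 66, 48, 39, 42, 34, 30, 38, 39, 34, 34, 40, 38, 35, 39, 40, 43, 47, 51, 48, 49, 48, 48, 49, 44, 52, 51, 52, 52, 67, 125, 137, 136, 137, 137, 137, 138, 134, 143]
165 [67, 67, 66, 70, 65, 63, 67, 40, 36, 30, 34, 31, 29, 34, 33, 34, 36, 32, 34, 37, 38, 41, 42, 43, 41, 44, 44, 44, 40, 43, 41, 44, 40, 60, 121, 133, 139, 133, 136, 134, 137, 137, 138, 136, 138]
190 [66, 63, 68, 67, 58, 36, 29, 33, 33, 33, 34, 35, 37, 36, 33, 28, 35, 35, 39, 41, 44, 37, 42, 43, 40, 41, 40, 42, 39, 40, 56, 121, 135, 135, 135, 136, 133, 136, 137, 136, 140, 131, 137, 135, 135]
360 top edge [55] bot [241]
400 top edge [57] bot []
440 top edge [58] bot [242, 243, 244]
470 top edge [58, 59, 60] bot [243, 244, 245]
btn [452.60655738 108.90928962] [436, 92, 34, 35, 915] [[ 561.91329678 -300.42146623  123.        ]] [[ 561.78017173 -296.56818905  129.        ]]
320 183 191; 323 154 194; 326 128 197; 329 123 201; 332 126 202; 335 126 202; 338 153 203; 341 151 203; 344 154 192; 347 162 167; 350 None None; 353 None None;
```

View pics/w4c.png

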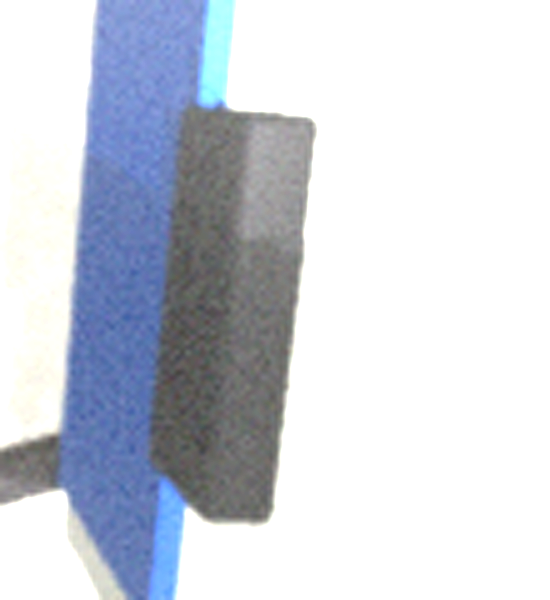

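Run:
```python
import pickle
from h import *
s,f=pickle.load(open("w4.pkl","rb"))
S=pickle.load(open("f0.pkl","rb"))
for z in(165,170,175,180,185):
    a=onz(f,[[346.2,123.2],[337.3,204],[339.6,122.4],[352.8,124]],z,s);d=a[0]-a[1]
    c=(a[0]+a[1])/2
    print(z,np.linalg.norm(d).round(1),np.linalg.norm(a[2]-a[3]).round(1),np.degrees(np.arctan2(d[1],d[0])).round(2),c.round(1),"side",proj(S["side"],c).round(1),"top",proj(S["top"],c).round(1))
e=onz(f,[[360,55.5],[440,58.5],[360,241.5],[440,244]],117,s);print(e.round(1).tolist())
d=e[1]-e[0];d2=e[3]-e[2];print([np.degrees(np.arctan2(q[1],q[0])) for q in(d,d2)])
T=S["top"]["pixels"][232:278,340:375];U=S["side"]["pixels"][130:165,305:350]
cv2.imwrite("pics/ts.png",np.hstack([cv2.convertScaleAbs(cv2.resize(x[:,:,::-1],(400,400),interpolation=2),alpha=2) for x in(T,U)]))
```

```text
165 65.1 10.3 -0.51 [ 516.  -193.2  165. ] side [[328.4 143.4]] top [[363.2 256.3]]
170 63.8 10.1 -0.51 [ 516.8 -191.7  170. ] side [[328.1 141.8]] top [[363.3 255.7]]
175 62.4 9.9 -0.51 [ 517.7 -190.1  175. ] side [[327.7 140.2]] top [[363.3 255.1]]
180 61.1 9.7 -0.51 [ 518.5 -188.6  180. ] side [[327.4 138.6]] top [[363.3 254.5]]
185 59.7 9.5 -0.51 [ 519.3 -187.1  185. ] side [[327. 137.]] top [[363.4 253.9]]
[[605.1, -214.4, 117.0], [604.3, -284.9, 117.0], [429.3, -234.8, 117.0], [428.3, -317.5, 117.0]]
[np.float64(-90.69291521380822), np.float64(-90.6752414635439)]
```

View pics/ts.png

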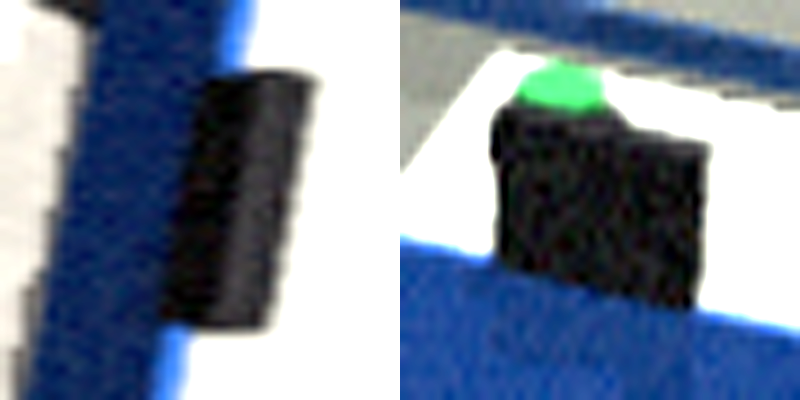

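The pair of crops shows the bar's top face cleanly in both views. Its measured length matches 64 mm at z≈169, so the shutter is about 5 mm up. The bar centre is about (517,-191.5) and the analyser yaw about -90.6°.

```bash
python3 g.py 517 -191.5 136 -90.6
```

```text
[ 490.3 -120.1  261.7] [-1.797e+02 -1.000e-01 -8.880e+01] 26.55 (array([ 7.18, -2.45, 12.59]), array([-0.31, -0.07,  1.84]))
```

Emit:
{"op": "apply_moves", "data": {
  "targets": [
    [[-0.3,3.6,-1.2,1,-0.3,0,1.8],[-0.3,7.2,-2.5,3,-0.3,0,1.8],[-0.3,7.2,-2.5,5,-0.3,0,1.8],[-0.3,7.2,-2.5,7,-0.3,0,1.8],[-0.3,7.2,-2.5,7,-0.3,0,1.8]]
  ]
}}

```text
clock: 27.05
eef_pos: [515.5, -191.3, 189.5]
tcp_rot: [3.137, 0.0, -1.579]
contact_force: [-0.7, 0.6, -0.2]
opening: 0.345
```

```bash
python3 g.py 517 -191.5 136 -90.6
python3 - <<'E'
from rig import r
from h import *
s=r.sense();f=r.grab_frame("wrist")
cv2.imwrite("pics/w5.png",cv2.convertScaleAbs(f["pixels"][:,:,::-1],alpha=1.8))
E
```

```text
[ 515.5 -191.3  189.5] [179.8   0.  -90.4] 27.05 (array([ 0.02, -0.17,  5.35]), array([0.24, 0.02, 0.15]))
```

View pics/w5.png

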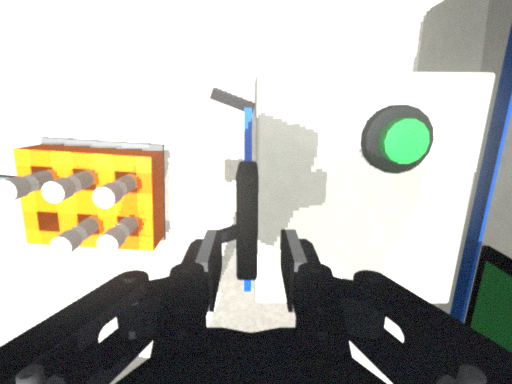

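The bar (cols 237–258) lies centred between the fingers. I descend and grip it.

Emit:
{"op": "apply_moves", "data": {
  "targets": [
    [[-0.3,0,-0.2,3,0,0,0],[-0.3,0,-0.2,5.3,0,0,0],[-0.3,0,-0.2,5.3,0,0,0],[-1,0,-0.2,5.3,0,0,0],[-1,0,-0.2,5.3,0,0,0],[-1,0,-0.2,5.3,0,0,0],[-1,0,-0.2,5.3,0,0,0]]
  ],
  "newtons": 70
}}

```text
clock: 27.8
eef_pos: [518.8, -189.3, 139.5]
tcp_rot: [3.14, 0.003, -1.579]
contact_force: [1.9, 13.2, -5.0]
opening: 0.129
```

Emit:
{"op": "apply_moves", "data": {
  "targets": [
    [[-1,0,0,-2,0,0,0],[-1,0,0,-4,0,0,0],[-1,0,0,-6,0,0,0],[-1,0,0,-8,0,0,0],[-1,0,0,-9.6,0,0,0],[-1,0,0,-9.6,0,0,0],[-1,0,0,-9.6,0,0,0]]
  ]
}}

```text
clock: 28.5
eef_pos: [518.3, -189.0, 236.4]
tcp_rot: [3.14, 0.003, -1.579]
contact_force: [-4.0, 3.6, -3.0]
opening: 0.132
```

Emit:
{"op": "apply_moves", "data": {
  "targets": [
    [[-0.3,0,0,0,0,0,0],[-0.3,0,0,0,0,0,0],[-0.3,0,0,-2,0,0,0],[-0.3,0,0,-6,0,0,0],[-0.3,-5,0,-6.5,0,0,-8.5],[-0.3,-10,0,-6.5,0,0,-17],[-0.3,-15,0,-6.5,0,0,-25.5],[-0.3,-19.5,0,-6.5,0,0,-34]]
  ]
}}

```text
clock: 29.3
eef_pos: [520.6, 7.6, 303.5]
tcp_rot: [-3.138, 0.002, -0.98]
contact_force: [0.6, -0.6, 0.5]
opening: 0.348
```

```bash
python3 g.py 506 85 200 -4.6
```

```text
[520.6   7.6 303.5] [-1.798e+02  1.000e-01 -5.610e+01] 29.3 (array([-7.22, -3.07, 10.37]), array([-2.200e-01,  4.000e-02, -5.153e+01]))
```

Emit:
{"op": "apply_moves", "data": {
  "targets": [
    [[-0.3,-3,-1,3,0,0,-8.5],[-0.3,-7.2,-3.1,7,0,0,-17],[-0.3,-7.2,-3.1,10.4,0,0,-25.5],[-0.3,-7.2,-3.1,10.4,0,0,-34],[-0.3,-7.2,-3.1,10.4,0,0,-42.5],[-0.3,-7.2,-3.1,10.4,0,0,-51.5],[-0.3,-7.2,-3.1,10.4,0,0,-51.5],[-0.3,-7.2,-3.1,10.4,0,0,-51.5]]
  ]
}}

```text
clock: 30.1
eef_pos: [507.1, 85.0, 200.4]
tcp_rot: [-3.138, -0.003, -0.085]
contact_force: [0.9, 1.4, 0.8]
opening: 0.353
```

```bash
python3 - <<'E'
import pickle
from rig import r
from h import *
s=r.sense();f=r.grab_frame("wrist");pickle.dump((s,f),open("w6.pkl","wb"))
cv2.imwrite("pics/w6.png",f["pixels"][:,:,::-1]);print(s["eef_pos"],np.degrees(s["tcp_rot"]))
v=hsv(f)[...,2]
m=(v<60);m[200:]=0
for c,st in blobs(m,100)[0]:
    print(c.round(1),st.tolist(),onz(f,c,55,s).round(1))
E
python3 sidechk.py
```

```text
[507.05148885  85.03993981 200.39919549] [-1.79772833e+02 -1.48409293e-01 -4.85836990e+00]
[164.6   2.6] [143, 0, 55, 9, 269] [[447.4 244.2  55. ]]
[482.5   9.9] [474, 0, 16, 22, 103] [[714.8 216.3  55. ]]
[498.2  12.8] [487, 0, 25, 31, 280] [[728.4 212.9  55. ]]
[245.6 146.8] [241, 123, 11, 39, 238] [[504.6 118.3  55. ]]
[[285, 199, 56, 48, 1793]] [[284, 202, 57, 45, 1404]]
```

View pics/w6.png

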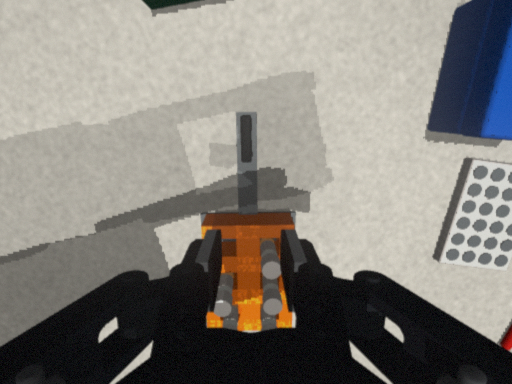

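The wrist view shows the handle fin at about (246,139), rows 115–163, which casts to about (505.5,126) at z=55. That agrees with the tray pose, so the tray is undisturbed.

Emit:
{"op": "apply_moves", "data": {
  "targets": [
    [[-0.3,-0.4,-4,3,0,0,0],[-0.3,-0.4,-4,8,0,0,0],[-0.3,-0.4,-4,11,0,0,0],[-0.3,-0.4,-4,14,0,0,0],[-0.3,-0.4,-4,17.4,0,0,0],[-0.3,-0.4,-4,17.4,0,0,0],[-0.3,-0.4,-4,17.4,0,0,0]]
  ]
}}

```text
clock: 30.9
eef_pos: [506.5, 125.7, 26.5]
tcp_rot: [-3.138, -0.001, -0.086]
contact_force: [0.3, 0.6, 0.5]
opening: 0.345
```

Emit:
{"op": "apply_moves", "data": {
  "targets": [
    [[-1,0,0,0,0,0,0],[-1,0,0,0,0,0,0],[-1,0,0,0,0,0,0],[-1,0,0,0,0,0,0]]
  ],
  "newtons": 50
}}

```text
clock: 31.3
eef_pos: [508.0, 126.0, 28.5]
tcp_rot: [-3.137, -0.004, -0.086]
contact_force: [-0.0, -1.1, 7.8]
opening: 0.11
```

Emit:
{"op": "apply_moves", "data": {
  "targets": [
    [[-1,0.2,0.4,0,0,0,-0.6],[-1,0.5,1,0,0,0,-1.6],[-1,0.8,1.6,0,0,0,-2.6],[-1,1.1,2.2,0,0,0,-3.6],[-1,1.3,2.5,0,0,0,-4.3],[-1,1.3,2.5,0,0,0,-4.3],[-1,1.3,2.5,0,0,0,-4.3]]
  ]
}}

```text
clock: 32.0
eef_pos: [518.6, 99.8, 28.5]
tcp_rot: [-3.138, -0.004, -0.011]
contact_force: [-1.2, -1.6, -1.9]
opening: 0.108
```

```bash
python3 g.py 518.4 -40 27 -0.6
python3 - <<'E'
from rig import r
from h import *
f=r.grab_frame("top")
cv2.imwrite("pics/t3.png",cv2.resize(f["pixels"][180:310,210:430,::-1],None,fx=3.5,fy=3.5,interpolation=2))
E
```

```text
[518.6  99.8  28.5] [-179.8   -0.3   -0.6] 32.0 (array([ 0.13, 13.98,  0.1 ]), array([-0.22, -0.25, -0.02]))
```

View pics/t3.png

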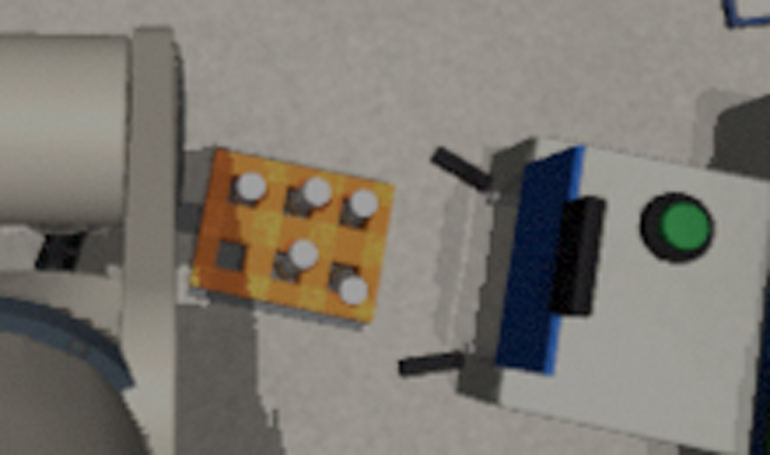

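The tray, with five tubes seated, is lined up with the guide tips at (435,155) and (400,367). Before pushing, I compare both centre lines in this same view.

Run:
```python
import pickle
from h import *
T=pickle.load(open("f0.pkl","rb"))["top"]
g=lambda p:np.array(p,float)/3.5+[210,180]
c=onz(T,g([[218,148],[395,184],[372,322],[193,285]]),45)[:,:2];print("tray corners",c.round(1).tolist(),c.mean(0))
d=(c[1]+c[2]-c[0]-c[3]);print("yaw",np.degrees(np.arctan2(d[1],d[0])))
G=onz(T,g([[435,155],[400,367]]),10)[:,:2];G2=onz(T,g([[490,185],[462,362]]),10)[:,:2]
print("guide tips",G.round(1).tolist(),G.mean(0),"inner",G2.round(1).tolist(),G2.mean(0))
r_=onz(T,g([[537,138],[498,402]]),117)[:,:2];print("roof?",r_.round(1).tolist(),r_.mean(0))
```

```text
tray corners [[566.3, 7.3], [565.1, -121.2], [467.0, -120.3], [468.1, 6.9]] [516.64643118 -56.81659288]
yaw -90.5064490491753
guide tips [[596.7, -153.0], [440.3, -150.9]] [ 518.49672562 -151.94873838] inner [[582.4, -196.3], [452.3, -194.2]] [ 517.35272201 -195.22937718]
roof? [[603.7, -196.4], [432.0, -194.3]] [ 517.8385624  -195.33551809]
```

Emit:
{"op": "apply_moves", "data": {
  "targets": [
    [[-1,0,1,0,0,0,0],[-1,0,3,0,0,0,0],[-1,0,5,0,0,0,0],[-1,0,7,0,0,0,0],[-1,0,9,0,0,0,0],[-1,0,11,0,0,0,0],[-1,0,13,0,0,0,0],[-1,0,14,0,0,0,0]]
  ]
}}

```text
clock: 32.85
eef_pos: [517.7, -41.3, 28.5]
tcp_rot: [-3.137, -0.006, -0.012]
contact_force: [0.9, 6.6, 5.1]
opening: 0.109
```

```bash
python3 g.py 518.4 -95 27 -0.7;python3 -c "
from rig import r
s=r.sense();print(s['contact_force'],s['wrist_torque'])"
```

```text
[517.7 -41.3  28.5] [-179.8   -0.3   -0.7] 32.85 (array([0.14, 5.37, 0.13]), array([-0.24, -0.33,  0.03]))
[0.93677034 6.60698506 5.11829021] [ 1.06227189  0.23142964 -0.03246811]
```

Force is low. I push on towards home, then look.

Emit:
{"op": "apply_moves", "data": {
  "targets": [
    [[-1,0,1,0,0,0,0],[-1,0,2.5,0,0,0,0],[-1,0,4,0,0,0,0],[-1,0.1,5.3,0,0,0,0],[-1,0.1,5.8,0,0,0,0],[-1,0.1,6.2,0,0,0,0],[-1,0.1,6.2,0,0,0,0]]
  ]
}}

```text
clock: 33.55
eef_pos: [518.1, -104.0, 28.5]
tcp_rot: [-3.138, -0.006, -0.012]
contact_force: [-1.1, -0.2, 4.6]
opening: 0.107
```

Emit:
{"op": "apply_moves", "data": {
  "targets": [
    [[-1,0,0.2,0,0,0,0],[-1,0,0.4,0,0,0,0],[-1,0,0.6,0,0,0,0],[-1,0,0.6,0,0,0,0]]
  ]
}}

```text
clock: 33.95
eef_pos: [518.0, -107.9, 28.5]
tcp_rot: [-3.135, -0.006, -0.013]
contact_force: [1.2, 22.5, 5.5]
opening: 0.108
```

Emit:
{"op": "apply_moves", "data": {
  "targets": [
    [[-1,0,0.2,0,0,0,0],[-1,0,0.4,0,0,0,0],[-1,0,0.6,0,0,0,0],[-1,0,0.6,0,0,0,0]]
  ]
}}

```text
clock: 34.35
eef_pos: [518.0, -108.3, 28.4]
tcp_rot: [-3.127, -0.005, -0.016]
contact_force: [5.6, 47.3, 7.1]
opening: 0.102
```

Stopped at y=-108.3 with 47 N, against a predicted home of about -108, so the tray is against the stop. I release and rise.

Emit:
{"op": "apply_moves", "data": {
  "targets": [
    [[-1,0,0,0,0.5,0,0],[-0.3,0,0,0,0.5,0,0],[-0.3,0,0,0,0.5,0,0],[-0.3,0,0,-3,0.5,0,0],[-0.3,0,-1,-8,0.5,0,0],[-0.3,0,-4,-13,0.5,0,0],[-0.3,0,-6,-18,0.5,0,0],[-0.3,0,-6,-22,0.5,0,0]]
  ],
  "newtons": 70
}}

```text
clock: 35.15
eef_pos: [517.1, -51.0, 248.5]
tcp_rot: [-3.119, -0.004, -0.016]
contact_force: [0.9, -0.4, -0.1]
opening: 0.35
```

```bash
python3 g.py 518 -140 308 -90.6
python3 - <<'E'
from rig import r
from h import *
f=r.grab_frame("side")
cv2.imwrite("pics/s3.png",cv2.resize(f["pixels"][110:280,260:400,::-1],None,fx=4,fy=3.5,interpolation=2))
E
```

```text
[517.1 -51.  248.5] [-178.7   -0.2   -0.9] 35.15 (array([ 0.26,  8.76, -6.15]), array([-1.21,  0.85, 89.69]))
```

View pics/s3.png

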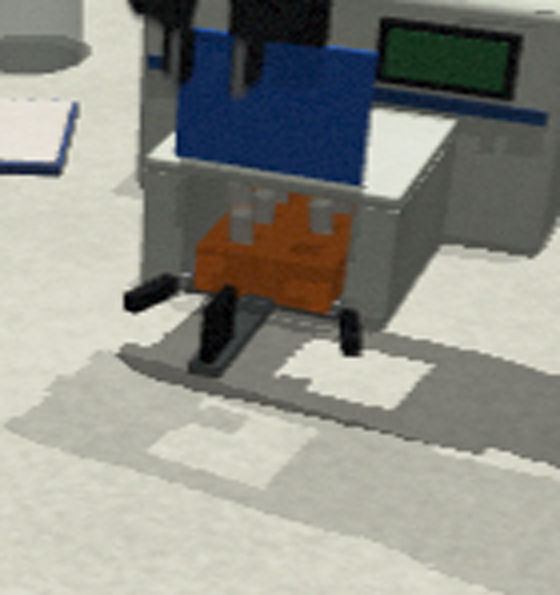

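The side view shows the tray in the bay with the tubes upright, the shutter raised, and the handle clear at (218,330).

Emit:
{"op": "apply_moves", "data": {
  "targets": [
    [[-0.3,0,0,-3,0,0,8.5],[-0.3,0.2,2,-6.2,0,0,17],[-0.3,0.2,4,-6.2,0,0,25.5],[-0.3,0.2,6,-6.2,0,0,34],[-0.3,0.3,8.8,-6.2,0,0,42.5],[-0.3,0.3,8.8,-6.2,0,0,51],[-0.3,0.3,8.8,-6.2,0,0,59.5],[-0.3,0.3,8.8,-6.2,0,0,68]]
  ]
}}

```text
clock: 36.0
eef_pos: [521.6, -142.3, 316.6]
tcp_rot: [-3.12, 0.014, -1.21]
contact_force: [0.7, -0.0, -0.1]
opening: 0.351
```

```bash
python3 g.py 518 -189.5 300 -90.6
```

```text
[ 521.6 -142.3  316.6] [-178.8    0.8  -69.3] 36.0 (array([4.32, 2.04, 1.56]), array([-1.08,  1.02, 21.26]))
```

Emit:
{"op": "apply_moves", "data": {
  "targets": [
    [[-0.3,1.5,0.7,0,0,0.5,8],[-0.3,3,1.4,0,-0.5,1,16],[-0.3,4.3,2,1,-1,1,21.3],[-0.3,4.3,2,1.5,-1,1,21.3],[-0.3,4.3,2,1.5,-1,1,21.3]]
  ]
}}

```text
clock: 36.5
eef_pos: [517.5, -189.5, 299.3]
tcp_rot: [3.141, 0.001, -1.581]
contact_force: [0.5, -0.3, 0.5]
opening: 0.35
```

```bash
python3 g.py 518 -189.3 238 -90.6
```

```text
[ 517.5 -189.5  299.3] [ 1.80e+02  1.00e-01 -9.06e+01] 36.5 (array([-0.01, -0.05,  6.13]), array([0.03, 0.07, 0.04]))
```

Emit:
{"op": "apply_moves", "data": {
  "targets": [
    [[-0.3,0,0,3,0,0,0],[-0.3,0,0,5,0,0,0],[-0.3,0,0,6,0,0,0],[-0.3,0,0,6,0,0,0],[-1,0,0,6,0,0,0],[-1,0,0,6,0,0,0],[-1,0,0,6,0,0,0],[-1,0,0,6,0,0,0]]
  ]
}}

```text
clock: 37.3
eef_pos: [518.2, -189.1, 240.3]
tcp_rot: [-3.14, 0.001, -1.581]
contact_force: [1.4, 4.7, 2.6]
opening: 0.13
```

Emit:
{"op": "apply_moves", "data": {
  "targets": [
    [[-1,0,0,1,0,0,0],[-1,0,0,3,0,0,0],[-1,0,0,5,0,0,0],[-1,0,0,7,0,0,0],[-1,0,0,8.5,0,0,0],[-1,0,0,9.5,0,0,0],[-1,0,0,9.8,0,0,0],[-1,0,0,9.8,0,0,0]]
  ]
}}

```text
clock: 38.1
eef_pos: [518.1, -189.0, 141.9]
tcp_rot: [-3.141, 0.001, -1.581]
contact_force: [0.7, 1.1, -6.2]
opening: 0.131
```

Emit:
{"op": "apply_moves", "data": {
  "targets": [
    [[-1,0,0,0.3,0,0,0],[-1,0,0,0.6,0,0,0],[-1,0,0,0.8,0,0,0],[-1,0,0,0.8,0,0,0]]
  ]
}}

```text
clock: 38.5
eef_pos: [518.3, -189.1, 135.5]
tcp_rot: [-3.14, 0.001, -1.581]
contact_force: [-6.5, 3.8, 16.2]
opening: 0.126
```

Emit:
{"op": "apply_moves", "data": {
  "targets": [
    [[-1,0,0,0.3,0,0,0],[-1,0,0,0.5,0,0,0],[-1,0,0,0.5,0,0,0]]
  ]
}}

```text
clock: 38.8
eef_pos: [518.5, -189.2, 135.2]
tcp_rot: [-3.139, 0.001, -1.581]
contact_force: [-17.7, 9.0, 53.6]
opening: 0.129
```

Emit:
{"op": "apply_moves", "data": {
  "targets": [
    [[-1,0,0,0,0,0,0],[-0.3,0,0,0,0,0,0],[-0.3,0,0,0,0,0,0],[-0.3,0,0,-3,0,0,0],[-0.3,0,0,-7,0,0,0],[-1,0,0,-11,0,0,0],[-1,5,0,-11,0,0,0],[-1,7,0,-11,0,0,0]]
  ]
}}

```text
clock: 39.6
eef_pos: [518.7, -262.1, 246.6]
tcp_rot: [-3.136, -0.002, -1.58]
contact_force: [0.2, -0.0, -0.4]
opening: 0.0
```

```bash
cat > btn.py <<'E'
from rig import r
from h import *
s=r.sense();f=r.grab_frame("wrist")
cv2.imwrite("pics/w7.png",f["pixels"][:,:,::-1]);print(s["eef_pos"].round(1))
H=hsv(f);h,s_,v=[H[...,i].astype(int) for i in range(3)]
m=(h>45)&(h<80)&(s_>120);m[230:]=0
for c,st in blobs(m,200)[0]: print("wrist btn",c.round(1),st.tolist(),[onz(f,c,z,s).round(1).tolist() for z in(123,129,135)])
f=r.grab_frame("side");H=hsv(f);h,s_,v=[H[...,i].astype(int) for i in range(3)]
m=(h>45)&(h<80)&(s_>120);m[170:]=0;m[:,340:]=0
for c,st in blobs(m,8)[0]: print("side",c.round(1),st.tolist())
f=r.grab_frame("top");H=hsv(f);h,s_,v=[H[...,i].astype(int) for i in range(3)]
m=(h>45)&(h<85)&(s_>120);m[280:]=0;m[:,:380]=0
for c,st in blobs(m,20)[0]: print("top",c.round(1),st.tolist(),[onz(f,c,z).round(1).tolist() for z in(123,129,135)])
E
python3 btn.py;python3 g.py 563 -297 180 -90.6
```

```text
[ 518.7 -262.1  246.6]
side [322.6 139.1] [317, 136, 12, 7, 58]
top [404.9 242.5] [397, 237, 16, 12, 124] [[[568.3, -293.9, 123.0]], [[567.4, -291.5, 129.0]], [[566.5, -289.1, 135.0]]]
[ 517.4 -260.3  244.5] [-1.799e+02  1.000e-01 -9.070e+01] 39.75 (array([ 3.63, -4.6 ,  6.46]), array([-0.1 ,  0.05, -0.07]))
```

View pics/w7.png

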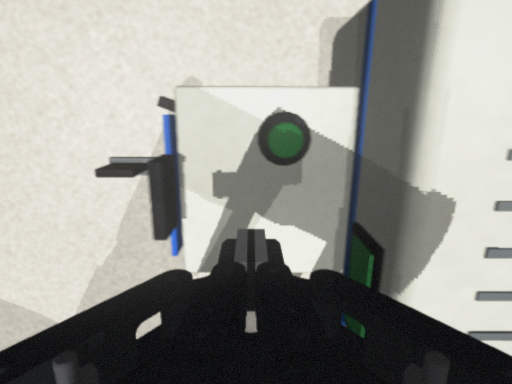

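Run:
```python
from rig import r
from h import *
s=r.sense();f=r.grab_frame("wrist");print(s["eef_pos"].round(1))
H=hsv(f);h,s_,v=[H[...,i].astype(int) for i in range(3)]
m=(h>40)&(h<90)&(s_>90)&(v>40);m[230:]=0
for c,st in blobs(m,100)[0]: print("wrist btn",c.round(1),st.tolist(),[onz(f,c,z,s).round(1).tolist() for z in(123,129,135)])
S=r.grab_frame("side")
# side ray at several heights
for z in(120,126,132,138): print(z,onz(S,[322.6,139.1],z).round(1))
```

```text
[ 517.4 -260.3  244.5]
wrist btn [286.8 137.6] [270, 121, 35, 35, 949] [[[560.2, -292.6, 123.0]], [[560.7, -291.9, 129.0]], [[561.3, -291.2, 135.0]]]
120 [[ 568.6 -314.5  120. ]]
126 [[ 564.6 -301.1  126. ]]
132 [[ 560.7 -287.7  132. ]]
138 [[ 556.7 -274.4  138. ]]
```

The wrist view shows the shutter down (blue edge at column 172) and the button at (286,138). Three views agree on about (562,-292), with its top near z 129–130.

Emit:
{"op": "apply_moves", "data": {
  "targets": [
    [[-1,3.1,-4.5,2,0,0,0],[-1,3.1,-4.5,5,0,0,0],[-1,3.1,-4.5,8,0,0,0],[-1,3.1,-4.5,10.4,0,0,0],[-1,3.1,-4.5,10.4,0,0,0],[-1,3.1,-4.5,10.4,0,0,0]]
  ]
}}

```text
clock: 40.45
eef_pos: [562.1, -289.1, 140.6]
tcp_rot: [-3.141, 0.002, -1.58]
contact_force: [0.3, -0.2, -0.2]
opening: 0.002
```

```bash
python3 g.py 562 -292 123 -90.6
```

```text
[ 562.1 -289.1  140.6] [-1.80e+02  1.00e-01 -9.05e+01] 40.45 (array([0.29, 0.  , 1.76]), array([-0.01,  0.13,  0.07]))
```

Emit:
{"op": "apply_moves", "data": {
  "targets": [
    [[-1,0.3,0,0.6,0,0,0],[-1,0.3,0,1,0,0,0],[-1,0.3,0,1.4,0,0,0],[-1,0.3,0,1.7,0,0,0]]
  ]
}}

```text
clock: 40.85
eef_pos: [563.8, -292.7, 131.6]
tcp_rot: [-3.137, 0.0, -1.58]
contact_force: [-24.1, 13.8, 84.0]
opening: 0.002
```

Emit:
{"op": "apply_moves", "data": {
  "targets": [
    [[-1,0,0,0,0,0,0],[-1,0,0,0,0,0,0]]
  ]
}}

```text
clock: 41.05
eef_pos: [565.0, -293.3, 134.8]
tcp_rot: [-3.133, -0.002, -1.58]
contact_force: [1.0, 0.7, 4.1]
opening: 0.002
```

Run:
```python
from rig import r
from h import *
s=r.sense();f=r.grab_frame("wrist");print(s["eef_pos"].round(2),s["contact_force"])
cv2.imwrite("pics/w8.png",cv2.convertScaleAbs(cv2.resize(f["pixels"][90:290,170:340,::-1],None,fx=4,fy=3,interpolation=2),alpha=1.6))
```

```text
[ 565.04 -293.34  134.81] [0.99377403 0.70307893 4.121637  ]
```

View pics/w8.png

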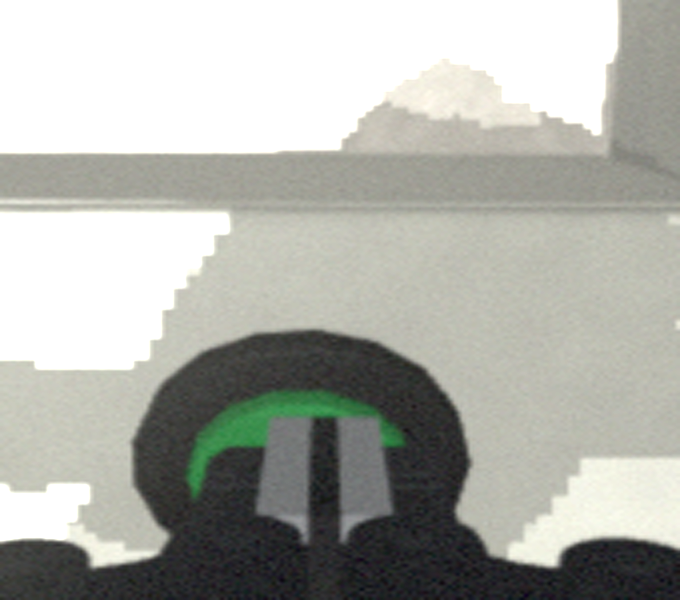

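The tips are on the green button, centred (last picture, 16 viewed). The 4 N at z=134.8 looks like the spring, with the hard stop near 131.6. I press gently and hold.

Emit:
{"op": "apply_moves", "data": {
  "targets": [
    [[-1,0,0.2,0.4,0,0,0],[-1,0,0.2,0.7,0,0,0],[-1,0,0.2,0.7,0,0,0],[-1,0,0.2,0.7,0,0,0]]
  ]
}}

```text
clock: 41.5
eef_pos: [565.2, -293.6, 132.3]
tcp_rot: [-3.128, -0.003, -1.58]
contact_force: [-8.1, 9.2, 43.6]
opening: -0.0
```

Emit:
{"op": "apply_moves", "data": {
  "targets": [
    [[-1,0,0,0.4,0,0,0],[-1,0,0,0.4,0,0,0],[-1,0,0,0.4,0,0,0],[-1,0,0,-2,0,0,0],[-1,0,0,-6,0,0,0],[-1,0,0,-10,0,0,0],[-1,0,0,-13,0,0,0],[-1,0,0,-13,0,0,0]]
  ]
}}

```text
clock: 42.3
eef_pos: [565.3, -294.5, 267.0]
tcp_rot: [-3.121, -0.006, -1.581]
contact_force: [0.7, -0.5, -0.4]
opening: 0.003
```

Run:
```python
import pickle
from rig import r
from h import *
s=r.sense();print(s["clock"],s["eef_pos"].round(1),s["contact_force"].round(1))
T0=pickle.load(open("f0.pkl","rb"))
f=r.grab_frame("side");H=hsv(f);h,s_,v=[H[...,i].astype(int) for i in range(3)]
H0=hsv(T0["side"])
def red(H):
    h,s_,v=[H[...,i].astype(int) for i in range(3)];m=((h<8)|(h>172))&(s_>130);m[:260]=0;m[:,:200]=0
    return [(c.round(1).tolist(),st[4]) for c,st in blobs(m,20)[0]]
print("reds before",red(H0),"now",red(H))
def blue(H):
    h,s_,v=[H[...,i].astype(int) for i in range(3)];m=(h>100)&(h<125)&(s_>120);m[:,:300]=0;m[:,360:]=0;m[:150]=0
    return [st.tolist() for c,st in blobs(m,200)[0]]
print("shutter blob before",blue(H0),"now",blue(H))
# handle fin: dark, left of bay
def fin(H):
    m=(H[...,2]<50);m[:185]=0;m[260:]=0;m[:,:280]=0;m[:,360:]=0
    return [(c.round(1).tolist(),st.tolist()) for c,st in blobs(m,30)[0]]
print("fin now",fin(H))
d=-np.array([np.cos(np.radians(-90.7)),np.sin(np.radians(-90.7))])
home=np.array([517.3,-195.3])-d*68
hp=home+d*155
print("home fin top expected (side px)",proj(f,[[*(hp),55],[*(hp+8*d),55]]).round(1))
```

```text
42.3 [ 565.3 -294.5  267. ] [ 0.7 -0.5 -0.4]
reds before [([244.2, 275.4], np.int32(96)), ([234.6, 291.5], np.int32(117))] now [([244.3, 275.4], np.int32(95)), ([234.6, 291.6], np.int32(116))]
shutter blob before [[303, 150, 47, 44, 1617]] now [[302, 154, 48, 43, 1596]]
fin now [([297.6, 193.3], [291, 188, 14, 11, 86]), ([314.2, 202.0], [310, 191, 10, 23, 136]), ([346.5, 203.9], [340, 198, 10, 14, 62])]
home fin top expected (side px) [[314.9 194.1]
 [313.9 195.5]]
```

Run:
```python
from rig import r
from h import *
f=r.grab_frame("wrist");s=r.sense();F=f.copy()
v=hsv(f)[...,2]
def fin(v):
    m=v<50;m[:120]=0;m[260:]=0;m[:,170:]=0
    return [(c.round(1).tolist(),st.tolist()) for c,st in blobs(m,60)[0]]
print("now",s["eef_pos"].round(1),fin(v))
for c,st in [(np.array(a),b) for a,b in fin(v)]:
    print(onz(f,[[st[0],c[1]],[st[0]+st[2],c[1]]],55,s).round(1).tolist())
w=cv2.imread("pics/w7.png");vv=cv2.cvtColor(w,cv2.COLOR_BGR2HSV)[...,2];print("w7",fin(vv))
s2=dict(eef_pos=np.array([518.7,-262.1,246.6]),tcp_rot=[-3.136,-.002,-1.58])
g=onz(f,[[97,172],[97,166],[152,166]],55,s2);print(g.round(1).tolist())
```

```text
now [ 563.4 -293.4  262.4] [([141.7, 240.6], [133, 213, 19, 47, 544])]
[[476.8, -147.8, 55.0], [476.6, -171.4, 55.0]]
w7 []
[[520.2, -91.3, 55.0], [527.0, -92.3, 55.0], [526.4, -153.5, 55.0]]
```

```bash
python3 -c "
from rig import r
s=r.sense();print(s['qvel'].round(3),s['contact_force'].round(1));print(r.sign_off())"
```

```text
[ 0.002  0.028  0.03  -0.    -0.005  0.   ] [-0.1 -0.3 -0.5]
the job is handed in; nothing more can be done
None
```

I moved all five white-capped tubes from the rack into the tray, raised the shutter and slid the tray home. I then lowered the shutter, pressed and released the start button, and handed in at about 42 s. The hand-in reports no verdict, so what follows is what my own checks showed.

- **Tray:** it stopped against the back stop at 47 N, at the predicted handle position. In the later views the fin sits at or slightly past the expected home position, not short of it. I did not look again at the tubes inside the bay once the shutter was down; before that they were all upright.
- **Shutter:** it came down the full 105 mm to a hard stop at about 54 N, and the side view agrees.
- **Button:** I held it at its hard stop for roughly half a second and then released it. An earlier first press hit 84 N because I had placed the button's top too low. That was below the 120 N wrist limit, but more than intended.
- **Controls and bystanders:** the red-capped controls match their starting pixels to within 0.1. I did not re-measure the tip box and well plate at the end, but the arm never went near them.
- **Disagreements:** the camera estimates of the button differed by a few mm, with height put at about 130 mm when contact showed about 137. The estimate of the shutter's starting height ranged from 0 to 10 mm up. Neither affected the job.

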